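Right the tipped sample jars and feed the first one to the scanner

ROBOT

A 7-joint arm with a two-finger parallel gripper is mounted at the origin on the work surface. World frame = base frame: x ahead of the robot, y to its left, z up, the work surface at z = 0. Lengths are in m, angles in rad, forces in N, time in s.
With the tool pointing down it reaches from about 0.425 to 0.875 m from the base axis. Payload 8.4 kg.
Tool frame: the origin (TCP) lies midway between the tips of the shut fingers; the grasp point (between the pads) lies arm.grasp_offset behind it (arm.grasp_offset is the distance from the TCP to the grasp point, in m); z points along the fingers, y is the line along which they close (so a half turn about z gives the same grasp; the last joint's range is limited). The gripper opens to 87 mm and grips with 3 to 60 N. Pads are 19 mm wide; open, the fingers measure 117 mm over their backs; the gripper's body (75 mm by 190 mm) begins 51 mm behind the grasp point.
Start: joints at [-1.282, 0.333, 0.04, 1.465, -0.013, 1.343, -0.059], TCP at [0.246, 0.602, 0.185] pointing down, gripper open.
Joint ranges: [-2.58, 2.58], [-0.38, 2.09], [-1.3, 1.39], [0.25, 2.4], [-1.5, 4.64], [0.08, 2.09], [-2.65, 2.65]. Speed limits (rad/s): [2.22, 2.22, 2.79, 2.79, 3.14, 3.14, 3.14].

INTERFACE

Orientations are given as [roll, pitch, yaw] about the fixed x, y, z axes, in that order (R = Rz(yaw) Ry(pitch) Rx(roll)).
In Python, from plant import arm, cams gives the robot as it stands. The module is installed in compiled form; this text tells all that it offers.
- The arm moves only by the shell command python3 -m handwheel 'ROWS' [FORCE]. ROWS is a JSON object of lists of equal length, an entry for each row: "turn": the turn, a rotation vector about the tool's x, y, z in degrees, a list of three; "delta_pos": the shift along the tool's x, y, z in units of 30 mm (1.0 is 30 mm), a list of three; "fingers": the finger opening in mm, from 0 to 87. A call has 1 to 20 rows; each row shifts and turns the commanded pose from where the row before left it, along the tool's axes as they then stand; what a row does not reach is not made up. A row lasts 1/12 s, in which the tool goes at most 41.7 mm and 7.16 degrees, less where a joint would pass 70% of its speed; a pose out of reach is approached as far as the arm can. A call is refused whole if a number of a shift passes 1 or a number of a turn 7.16, either way. A call with a gripper value outside its range is refused whole. The fingers move at their own pace and stop on an object; FORCE is the grip in N (left out, the last holds). Time passes only in rows, so rows that do not move let the fingers close. It gives the time, the measured TCP pose, the force, the opening and the grip force at its end, in the units of the state.
- arm.sense(): the state, without advancing time (a new reading comes with each control period).
- cams.snapshot(name): name is "scene" or "top"; returns a dict with "frame" (480x640x3 uint8, red, green, blue), "fx", "fy", "cx", "cy" (pixels), "extrinsics" (4x4, takes a point from camera to world coordinates). Camera axes: x right, y down, z forward; pixel columns grow to the right and rows downward; lengths in m; the calibration is good to about 2 mm. A picture is of the moment at which its call begins. There is no depth.
- arm.job_done(): hands the job in; it is judged then, once.
The state is a dict: "time_s": time; "joint_pos": joint angles; "dq": joint speeds; "tau": joint torques, N m; "position": TCP position; "orientation": TCP orientation; "contact_force": force on the tool from outside, world axes, zero at the start; "torque": the same for the moment, N m; "gripper_width": finger opening in m; "gripper_force": force on a finger pad.
Only numpy, scipy, OpenCV 4.12 (cv2) and the standard library are available. Lean on these libraries where they do the work, as an engineer would, in place of code of your own. Each camera call takes 0.05 s, during which the arm holds its last target. There are 200 camera calls.

TASK

Two sample jars have tipped over in the scanner's feed lane: first stand both of them upright again in the lane among their neighbours. Only then bring the green-banded jar at the head of the lane forward along the lane, under the scanner arm, until it stands against the blue end stop, and last throw the red-knobbed lever right over towards the stop end to start the scan. Leave all four jars standing in the lane, and do not knock over or shove away the beaker or the bottle on the bench.

Things in the scene. Friction and masses are not known exactly. Their poses are not given: they have to be found in the camera images.
- lane: fixed feed lane: flat grey belt in an aluminium frame, 670 x 128 mm. Origin on the bench under its middle line; z up, y along the lane towards the scanner, x across. Belt surface at z 25 mm, y -428 to +230 mm; side lips at x -60 and +60 mm, 8 mm thick, top at z 30 mm. The four jars stand or lie along the belt about 160 mm apart
- stop (a point): middle of the face of the blue end stop, at belt level: lane x 0, y 230, z 25 mm. The stop spans the lane, its top at z 65 mm; a jar against it has its centre 30 mm before it, at lane y 200 mm
- arm (a point): middle of the front lower edge of the white scanner arm that overhangs the stop: lane x 0, y 205, z 150 mm. In the lane's frame the arm spans x -43 to +128, y 205 to 255, z 150 to 190 mm; its column spans x 72 to 128, y 190 to 260 mm, 190 mm tall
- jar_blue: square white plastic sample jar with a band (blue) round its middle and a round black lid; tipped over at the start, lying on a flat side along the lane. 60 x 60 mm across, 90 mm tall over all: body 66 mm, short neck, then the lid, 56 mm diameter and 20 mm high. Origin: centre of the jar, 45 mm above its base; z from base to lid; x and y square to its flat sides. 0.2 to 0.4 kg
- jar_orange: square white plastic sample jar with a band (orange) round its middle and a round black lid; tipped over at the start, lying on a flat side along the lane. 60 x 60 mm across, 90 mm tall over all: body 66 mm, short neck, then the lid, 56 mm diameter and 20 mm high. Origin: centre of the jar, 45 mm above its base; z from base to lid; x and y square to its flat sides. 0.2 to 0.4 kg
- jar_green: square white plastic sample jar with a band (green) round its middle and a round black lid; standing at the head of the lane, nearest the scanner. 60 x 60 mm across, 90 mm tall over all: body 66 mm, short neck, then the lid, 56 mm diameter and 20 mm high. Origin: centre of the jar, 45 mm above its base; z from base to lid; x and y square to its flat sides. 0.2 to 0.4 kg
- jar_grey: square white plastic sample jar with a band (grey) round its middle and a round black lid; standing at the start. 60 x 60 mm across, 90 mm tall over all: body 66 mm, short neck, then the lid, 56 mm diameter and 20 mm high. Origin: centre of the jar, 45 mm above its base; z from base to lid; x and y square to its flat sides. 0.2 to 0.4 kg
- lever_tip (a point): centre of the lever's red knob (26 mm diameter), 80 mm from the lever's pivot on a 10 mm rod; it moves with the lever. The lever's blue block (50 mm across the lane, 70 mm along, 25 mm high) stands on the bench beside the lane, its centre at x -110, y +170 mm in the lane's frame, pivot at z 22 mm
- lever (a joint): lever angle, rad: near 0 it leans 0.5 rad away from the stop end (lane -y), 0.5 is upright, 1.0 is thrown right over towards lane +y; it stays where it is left
- beaker: bystander: white plastic beaker, 90 mm diameter at the rim, 110 mm tall, origin at the centre of its underside, z up
- bottle: bystander: white bottle with blue cap, 68 mm diameter, 170 mm tall, origin at the centre of its underside, z up

How it is judged:
By the outcome, as a careful person would: the job done as asked, in the order asked, and still so for the second after the job is handed in, with the robot touching nothing.
It also fails if it takes over 61 s, if anything falls off the work surface, if the arm or the gripper's body presses on something with over 40 N, if the wrist force passes 120 N, or if a joint passes its speed limit or range.

## Working session

There is one attempt and no reset: what is moved stays moved. The work goes in short steps, Python scripts to look and compute and a shell command to move; the robot and the scene stay as the last step left them, time stands still between calls to the robot, and variables do not carry over. Pictures are saved under pics/ and viewed, at most 10 in all, crops included, and the job is handed in when it is done.

```bash
mkdir -p pics; cat > h.py <<'E'
import numpy as np,cv2
from plant import arm,cams
def snap(n,f):
    s=cams.snapshot(n); cv2.imwrite(f,s["frame"][:,:,::-1]); K=[s[k] for k in("fx","fy","cx","cy")]
    np.savez(n+'.npz',K=K,T=s["extrinsics"]); return s
def ray(n,u,v,z):
    d=np.load(n+'.npz');fx,fy,cx,cy=d['K'];T=d['T']
    r=T[:3,:3]@[(u-cx)/fx,(v-cy)/fy,1];o=T[:3,3];return o+r*(z-o[2])/r[2]
def proj(n,p):
    d=np.load(n+'.npz');fx,fy,cx,cy=d['K'];T=d['T'];q=T[:3,:3].T@(np.array(p)-T[:3,3]);return q[0]/q[2]*fx+cx,q[1]/q[2]*fy+cy
E
python3 -c "
from h import *
for n in('scene','top'):
  s=snap(n,'pics/%s0.png'%n);print(s['extrinsics'].round(3),s['fx'])
print(arm.sense(),arm.grasp_offset)"
```

```text
[[-0.71   0.494 -0.502  1.327]
 [ 0.705  0.491 -0.512  0.825]
 [-0.006 -0.717 -0.697  1.247]
 [ 0.     0.     0.     1.   ]] 579.3351147547016
[[-0.015 -0.984  0.178  0.304]
 [-1.     0.016  0.003 -0.007]
 [-0.006 -0.177 -0.984  1.436]
 [ 0.     0.     0.     1.   ]] 519.7597814665228
{'time_s': 0.1, 'joint_pos': array([-1.28217487,  0.33385381,  0.0398427 ,  1.4661962 , -0.01339828,
        1.34331877, -0.0585084 ]), 'dq': array([-1.08734799e-03, -1.80621221e-04, -9.67883433e-04, -3.24440313e-03,
        8.46260258e-04,  3.96878500e-04,  2.57082598e-05]), 'tau': array([ 5.04630734e-03, -6.57813478e+01,  1.34116620e+00, -4.04708540e+01,
       -5.94221475e-02,  4.10649937e-02,  1.03492664e-04]), 'position': array([0.24563543, 0.6012634 , 0.18423254]), 'orientation': array([-3.14008495e+00,  9.26348200e-05,  2.75377640e+00]), 'contact_force': array([ 0.92164222, -0.35569751, -0.50054529]), 'torque': array([-0.0026381 , -0.0317786 , -0.00196461]), 'gripper_force': 0.0, 'gripper_width': 0.08703118594352244} 0.0187
```

View pics/top0.png

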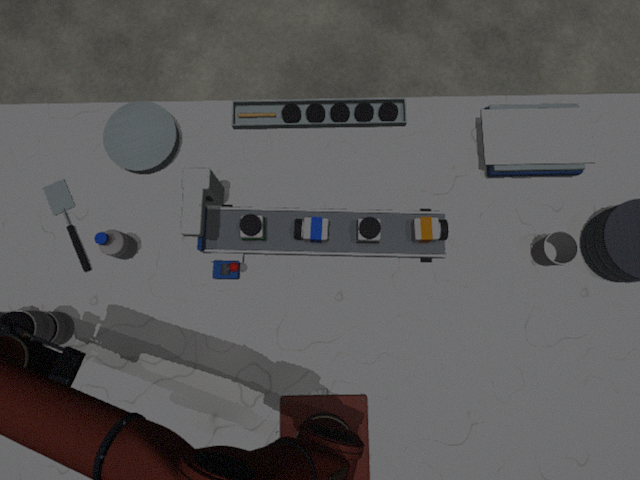

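View pics/scene0.png

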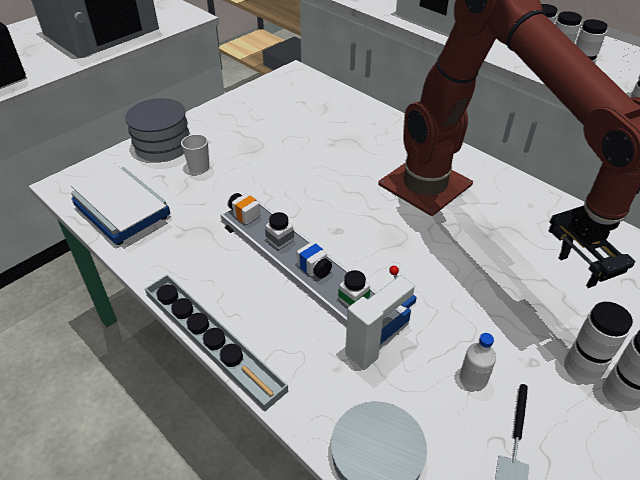

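The top view shows the lane running roughly along world +y (image left). From left to right it has the scanner and stop (~205,230), green standing (252,225), blue lying with lid to the left/+y (313,229), grey standing (368,229) and orange lying with lid to the right/−y (430,229). The lever is at (228,268), the bottle at (110,242) and the beaker at (553,248). I'll enlarge the lane.

```bash
python3 -c "
import cv2
a=cv2.imread('pics/top0.png')[160:290,175:455];a=cv2.convertScaleAbs(a,alpha=1.8);cv2.imwrite('pics/c1.png',cv2.resize(a[:,:],None,fx=2.857,fy=2.857,interpolation=cv2.INTER_CUBIC))"
```

```text
(no output)
```

View pics/c1.png

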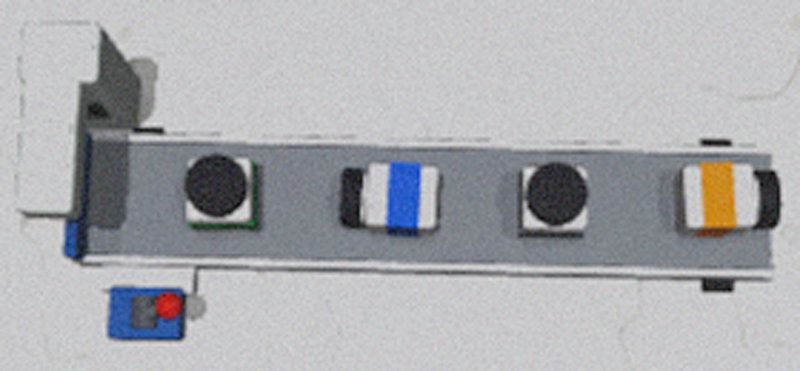

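```bash
python3 -c "
from h import *
P=dict(green=(216,186,.115),blueB=(402,198,.085),bluebase=(440,199,.085),blue0=(366,196,.085),grey=(556,194,.115),oraB=(720,196,.085),orabase=(683,197,.085),ora0=(757,197,.085),knob=(168,305,.092),L1=(90,258,.03),L2=(770,270,.03),U1=(135,140,.03),U2=(770,152,.03),block=(147,313,.025))
for k,(u,v,z) in P.items(): print(k,ray('top',u/2.857+175,v/2.857+160,z).round(4))
for n,u,v,z in [('bottle',103,238,.17),('beaker',559,248,.11)]: print(n,ray('top',u,v,z).round(3))
"
```

```text
green [0.5555 0.1816 0.115 ]
blueB [0.5471 0.0137 0.085 ]
bluebase [ 0.5455 -0.0215  0.085 ]
blue0 [0.5495 0.0469 0.085 ]
grey [ 0.543  -0.1261  0.115 ]
oraB [ 0.5441 -0.2801  0.085 ]
orabase [ 0.5437 -0.2459  0.085 ]
ora0 [ 0.5426 -0.3142  0.085 ]
knob [0.4505 0.2276 0.092 ]
L1 [0.5036 0.3138 0.03  ]
L2 [ 0.4815 -0.3351  0.03  ]
U1 [0.6184 0.2728 0.03  ]
U2 [ 0.5962 -0.3417  0.03  ]
block [0.4505 0.2592 0.025 ]
bottle [0.519 0.539 0.17 ]
beaker [ 0.483 -0.611  0.11 ]
```

```bash
cat >> h.py <<'E'
from scipy.spatial.transform import Rotation as R
O=np.array([.554,.085,0]);RL=R.from_euler('z',-.035)
G=arm.grasp_offset
def lane(p): return RL.inv().apply(np.array(p)-O)*1000
def world(p): return RL.apply(np.array(p)/1000)+O
def st():
    s=arm.sense();r=R.from_euler('xyz',s['orientation']);p=s['position']-G*r.as_matrix()[:,2]
    B=R.from_matrix(np.array([[0,1,0],[1,0,0],[0,0,-1]]).T); q=(B.inv()*RL.inv()*r)
    print('t%.2f grasp lane'%s['time_s'],lane(p).round(1),'tilt rotvec',q.as_rotvec(degrees=True).round(1),'w%.1f f%.1f F'%(s['gripper_width']*1000,s['gripper_force']),s['contact_force'].round(1),'j',s['joint_pos'].round(2))
    return p,r,B
def go(x,y,z,phi,rot=0):
    """grasp point to lane x,y,z mm, tilt phi deg about tool y: turn first (about TCP), then shift in new axes"""
    p,r,B=st();t=RL*B*R.from_euler('y',phi,degrees=True)*R.from_euler('z',rot,degrees=True)
    tv=(r.inv()*t).as_rotvec(degrees=True)
    tcp=arm.sense()['position'];tt=world([x,y,z])+G*t.as_matrix()[:,2]
    print('turn',tv.round(2),'then shift',(t.inv().apply(tt-tcp)/.03).round(2),'| shift first',(r.inv().apply(tt-tcp)/.03).round(2))
E
python3 -c "
from h import *
go(0,-60,300,0)"
```

```text
t0.10 grasp lane [-326.2  505.2  202.9] tilt rotvec [  0.1  -0.1 -69.8] w87.0 f0.0 F [ 0.9 -0.4 -0.5] j [-1.28  0.33  0.04  1.47 -0.01  1.34 -0.06]
turn [-7.000e-02  6.000e-02  6.979e+01] then shift [-18.84  10.87  -3.24] | shift first [-16.71 -13.93  -3.21]
```

```bash
python3 -m handwheel '{"turn":[[0,0,5.8],[0,0,5.8],[0,0,5.8],[0,0,5.8],[0,0,5.8],[0,0,5.8],[0,0,5.8],[0,0,5.8],[0,0,5.8],[0,0,5.8],[0,0,5.8],[0,0,6]],"delta_pos":[[0,0,-0.27],[0,0,-0.27],[0,0,-0.27],[0,0,-0.27],[0,0,-0.27],[0,0,-0.27],[0,0,-0.27],[0,0,-0.27],[0,0,-0.27],[0,0,-0.27],[0,0,-0.27],[0,0,-0.27]],"fingers":[87,87,87,87,87,87,87,87,87,87,87,87]}' 20
python3 -m handwheel '{"turn":[[0,0,0],[0,0,0],[0,0,0],[0,0,0],[0,0,0],[0,0,0],[0,0,0],[0,0,0],[0,0,0],[0,0,0],[0,0,0],[0,0,0],[0,0,0],[0,0,0],[0,0,0],[0,0,0],[0,0,0],[0,0,0],[0,0,0],[0,0,0]],"delta_pos":[[-0.94,0.54,0],[-0.94,0.54,0],[-0.94,0.54,0],[-0.94,0.54,0],[-0.94,0.54,0],[-0.94,0.54,0],[-0.94,0.54,0],[-0.94,0.54,0],[-0.94,0.54,0],[-0.94,0.54,0],[-0.94,0.54,0],[-0.94,0.54,0],[-0.94,0.54,0],[-0.94,0.54,0],[-0.94,0.54,0],[-0.94,0.54,0],[-0.94,0.54,0],[-0.94,0.54,0],[-0.94,0.54,0],[-0.94,0.54,0]],"fingers":[87,87,87,87,87,87,87,87,87,87,87,87,87,87,87,87,87,87,87,87]}'
python3 -c "
from h import *
go(0,-40,190,-40)"
```

```text
time_s: 1.1
position: [0.2457, 0.6015, 0.2821]
orientation: [-3.141, 0.001, 1.531]
contact_force: [-0.8, -0.2, 0.7]
gripper_width: 0.0867
gripper_force: 0.0
time_s: 2.77
position: [0.55, 0.0252, 0.2822]
orientation: [-3.142, -0.0, 1.536]
contact_force: [-0.0, 0.4, 0.2]
gripper_width: 0.0871
gripper_force: 0.0
t2.77 grasp lane [ -1.9 -60.  300.9] tilt rotvec [ 0.  0. -0.] w87.1 f0.0 F [-0.   0.4  0.2] j [-0.81  0.1   0.74  1.58 -0.07  1.49 -0.09]
turn [  0.   -40.02   0.  ] then shift [2.49 0.06 2.55] | shift first [0.26 0.06 3.55]
```

```bash
python3 -m handwheel '{"turn":[[0,-5,0],[0,-5,0],[0,-5,0],[0,-5,0],[0,-5,0],[0,-5,0],[0,-5,0],[0,-5,0]],"delta_pos":[[0,0,0],[0,0,0],[0,0,0],[0,0,0],[0,0,0],[0,0,0],[0,0,0],[0,0,0]],"fingers":[87,87,87,87,87,87,87,87]}'
python3 -c "
from h import *
go(-4,-56,130,-40);go(-4,-56,65,-40)"
```

```text
time_s: 3.43
position: [0.5498, 0.0273, 0.2825]
orientation: [3.141, 0.702, 1.536]
contact_force: [-0.1, -0.1, -1.1]
gripper_width: 0.0866
gripper_force: 0.0
t3.43 grasp lane [ -2.2 -45.8 296.7] tilt rotvec [ -0.  -40.2  -0. ] w86.6 f0.0 F [-0.1 -0.1 -1.1] j [-1.06  0.33  0.65  1.54  0.43  1.65 -0.47]
turn [0.06 0.22 0.01] then shift [ 3.31 -0.06  4.48] | shift first [ 3.33 -0.07  4.46]
t3.43 grasp lane [ -2.2 -45.8 296.7] tilt rotvec [ -0.  -40.2  -0. ] w86.6 f0.0 F [-0.1 -0.1 -1.1] j [-1.06  0.33  0.65  1.54  0.43  1.65 -0.47]
turn [0.06 0.22 0.01] then shift [ 4.71 -0.06  6.14] | shift first [ 4.73 -0.07  6.12]
```

```bash
python3 -m handwheel '{"turn":[[0,0,0],[0,0,0],[0,0,0],[0,0,0],[0,0,0],[0,0,0],[0,0,0],[0,0,0],[0,0,0],[0,0,0],[0,0,0],[0,0,0]],"delta_pos":[[0.55,-0.01,0.74],[0.55,-0.01,0.74],[0.55,-0.01,0.74],[0.55,-0.01,0.74],[0.55,-0.01,0.74],[0.55,-0.01,0.74],[0.24,0,0.28],[0.24,0,0.28],[0.24,0,0.28],[0.24,0,0.28],[0.24,0,0.28],[0.22,0,0.27]],"fingers":[87,87,87,87,87,87,87,87,87,87,87,87]}'
python3 -c "
from h import *
snap('scene','pics/s1.png');snap('top','pics/t1.png');go(-4,-56,65,-40)
a=cv2.imread('pics/s1.png')[170:350,200:440];cv2.imwrite('pics/s1c.png',cv2.resize(a,None,fx=3,fy=3))"
```

```text
time_s: 4.43
position: [0.548, 0.0177, 0.0502]
orientation: [3.141, 0.697, 1.535]
contact_force: [0.7, 0.7, 0.5]
gripper_width: 0.0872
gripper_force: 0.0
t4.53 grasp lane [ -4.7 -56.   63.8] tilt rotvec [  0.1 -40.1  -0. ] w86.9 f0.0 F [ 0.1  0.3 -0.1] j [-1.    0.56  0.59  1.78  0.33  1.24 -0.63]
turn [-0.08  0.06  0.06] then shift [-0.03  0.03 -0.03] | shift first [-0.03  0.03 -0.03]
```

View pics/s1c.png

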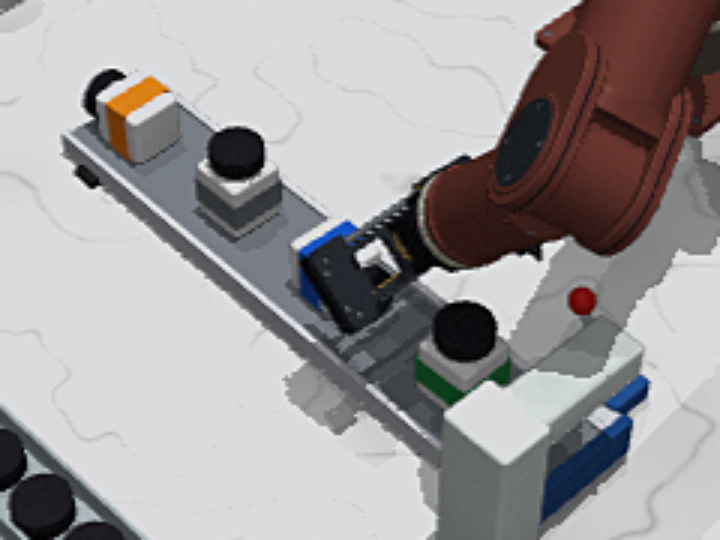

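The crop shows the fingers either side of the blue jar's body, with its blue band visible just behind them at crop (320,265), and the gripper clear of the green jar at (465,330). I'll close and lift.

```bash
python3 -m handwheel '{"turn":[[0,0,0],[0,0,0],[0,0,0],[0,0,0],[0,0,0],[0,0,0],[0,0,0],[0,0,0]],"delta_pos":[[0,0,0],[0,0,0],[0,0,0],[0,0,0],[0,0,0],[0,0,0],[0,0,0],[0,0,0]],"fingers":[50,50,50,50,50,50,50,50]}' 25
python3 -m handwheel '{"turn":[[0,0,0],[0,0,0],[0,0,0],[0,0,0],[0,0,0],[0,0,0]],"delta_pos":[[-0.38,0,-0.46],[-0.38,0,-0.46],[-0.38,0,-0.46],[-0.38,0,-0.46],[-0.38,0,-0.46],[-0.38,0,-0.46]],"fingers":[50,50,50,50,50,50]}'
python3 -c "
from h import *
go(-4,-50,200,50)"
```

```text
time_s: 5.2
position: [0.5483, 0.0177, 0.0512]
orientation: [3.14, 0.698, 1.535]
contact_force: [1.9, 1.7, 3.9]
gripper_width: 0.0588
gripper_force: 25.0
time_s: 5.7
position: [0.5467, 0.018, 0.1584]
orientation: [-3.139, 0.698, 1.536]
contact_force: [1.0, 0.0, -1.9]
gripper_width: 0.059
gripper_force: 25.0
t5.70 grasp lane [ -4.9 -55.2 172.8] tilt rotvec [  0.1 -40.    0. ] w59.0 f25.0 F [ 1.   0.  -1.9] j [-1.03  0.42  0.63  1.7   0.38  1.43 -0.56]
turn [-1.e-01  9.e+01 -7.e-02] then shift [1.43 0.03 0.17] | shift first [ 0.17  0.03 -1.43]
```

```bash
python3 -m handwheel '{"turn":[[0,6,0],[0,6,0],[0,6,0],[0,6,0],[0,6,0],[0,6,0],[0,6,0],[0,6,0],[0,6,0],[0,6,0],[0,6,0],[0,6,0],[0,6,0],[0,6,0],[0,6,0]],"delta_pos":[[0,0,-0.5],[0,0,-0.5],[0,0,0],[0,0,0],[0,0,0],[0,0,0],[0,0,0],[0,0,0],[0,0,0],[0,0,0],[0,0,0],[0,0,0],[0,0,0],[0,0,0],[0,0,0]],"fingers":[50,50,50,50,50,50,50,50,50,50,50,50,50,50,50]}'
python3 -c "
from h import *
snap('scene','pics/s2.png')
a=cv2.imread('pics/s2.png')[120:360,180:440];cv2.imwrite('pics/s2c.png',cv2.resize(a,None,fx=2.5,fy=2.5))
go(-4,-46,90,50)"
```

```text
time_s: 6.95
position: [0.5484, 0.0353, 0.1825]
orientation: [3.139, -0.878, 1.536]
contact_force: [-0.1, 1.3, -2.1]
gripper_width: 0.059
gripper_force: 25.0
t7.00 grasp lane [ -5.6 -66.8 190.3] tilt rotvec [ 0.1 50.6  0.6] w59.2 f25.0 F [-2.9 -0.7 -4. ] j [-0.14  0.44  0.7   1.78 -1.    1.65  0.8 ]
turn [ 0.13 -0.61 -0.53] then shift [-2.12  0.05  2.68] | shift first [-2.15  0.07  2.66]
```

View pics/s2c.png

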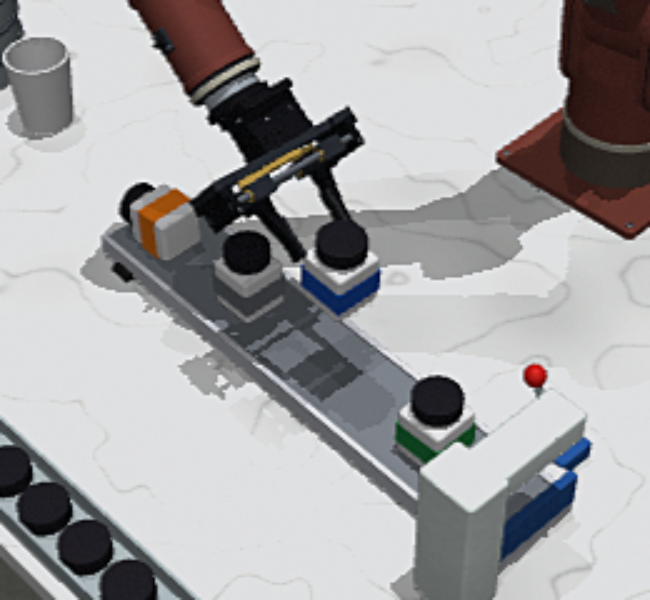

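```bash
python3 -m handwheel '{"turn":[[0,-0.6,-0.5],[0,0,0],[0,0,0],[0,0,0],[0,0,0],[0,0,0]],"delta_pos":[[-0.38,0.01,0.46],[-0.38,0.01,0.46],[-0.38,0.01,0.46],[-0.38,0.01,0.46],[-0.38,0.01,0.46],[-0.22,0,0.38]],"fingers":[50,50,50,50,50,50]}'
python3 -c "
from h import *
go(-4,-45,78,50)"
```

```text
time_s: 7.5
position: [0.55, 0.0561, 0.0795]
orientation: [3.135, -0.861, 1.546]
contact_force: [0.4, 0.7, -2.2]
gripper_width: 0.0588
gripper_force: 25.0
t7.50 grasp lane [ -3.  -43.2  91.7] tilt rotvec [-0.1 49.3 -0.4] w58.8 f25.0 F [ 0.4  0.7 -2.2] j [-0.15  0.55  0.65  1.85 -1.06  1.52  0.93]
turn [-0.08  0.68  0.38] then shift [-0.38 -0.03  0.25] | shift first [-0.38 -0.03  0.25]
```

```bash
python3 -m handwheel '{"turn":[[0,0.7,0.4],[0,0,0],[0,0,0],[0,0,0],[0,0,0]],"delta_pos":[[-0.1,0,0.086],[-0.1,0,0.086],[-0.1,0,0.086],[-0.05,0,0.043],[0,0,0]],"fingers":[50,50,50,50,50]}'
python3 -c "
from h import *
st()"
```

```text
time_s: 7.92
position: [0.5511, 0.0558, 0.0678]
orientation: [3.139, -0.874, 1.538]
contact_force: [-0.4, 0.1, -2.1]
gripper_width: 0.0589
gripper_force: 25.0
t7.92 grasp lane [ -1.9 -43.7  79.8] tilt rotvec [-0.1 50.1 -0.1] w58.9 f25.0 F [-0.4  0.1 -2.1] j [-0.13  0.58  0.64  1.85 -1.08  1.52  0.95]
```

```bash
python3 -m handwheel '{"turn":[[0,0,0],[0,0,0],[0,0,0]],"delta_pos":[[-0.04,0,0.033],[-0.04,0,0.033],[0,0,0]],"fingers":[50,50,50]}'
python3 -m handwheel '{"turn":[[0,0,0],[0,0,0]],"delta_pos":[[-0.04,0,0.033],[0,0,0]],"fingers":[50,50]}'
python3 -m handwheel '{"turn":[[0,0,0],[0,0,0]],"delta_pos":[[-0.04,0,0.033],[0,0,0]],"fingers":[50,50]}'
python3 -c "
from h import *
st()"
```

```text
time_s: 8.17
position: [0.5512, 0.056, 0.0648]
orientation: [3.139, -0.874, 1.539]
contact_force: [0.2, -0.1, -1.6]
gripper_width: 0.0589
gripper_force: 25.0
time_s: 8.33
position: [0.5512, 0.0559, 0.0632]
orientation: [3.139, -0.874, 1.539]
contact_force: [0.6, -1.2, -1.6]
gripper_width: 0.0591
gripper_force: 25.0
time_s: 8.5
position: [0.5512, 0.0559, 0.0628]
orientation: [3.138, -0.876, 1.539]
contact_force: [-1.4, -3.3, 7.4]
gripper_width: 0.0588
gripper_force: 25.0
t8.50 grasp lane [ -1.8 -43.6  74.8] tilt rotvec [-0.1 50.2 -0.1] w58.8 f25.0 F [-1.4 -3.3  7.4] j [-0.13  0.59  0.63  1.86 -1.09  1.51  0.96]
```

```bash
python3 -m handwheel '{"turn":[[0,0,0],[0,0,0],[0,0,0],[0,0,0],[0,0,0],[0,0,0]],"delta_pos":[[0,0,0],[0,0,0],[0,0,0],[0,0,0],[0,0,0],[0,0,0]],"fingers":[87,87,87,87,87,87]}'
python3 -m handwheel '{"turn":[[0,0,0],[0,0,0],[0,0,0],[0,0,0],[0,0,0],[0,0,0],[0,0,0],[0,0,0],[0,0,0]],"delta_pos":[[0,0,-0.3],[0,0,-0.5],[0,0,-0.6],[0,0,-0.7],[0.3,0,-0.7],[0.7,0,-0.7],[0.7,0,-0.5],[0.7,0,-0.5],[0.7,0,-0.3]],"fingers":[87,87,87,87,87,87,87,87,87]}'
python3 -c "
from h import *
snap('scene','pics/s3.png')
a=cv2.imread('pics/s3.png')[120:360,180:440];cv2.imwrite('pics/s3c.png',cv2.resize(a,None,fx=2.5,fy=2.5))
print(lane([.5441,-.2801,0]))
go(-2,-355,200,40)"
```

```text
time_s: 9.0
position: [0.5509, 0.0562, 0.0614]
orientation: [3.14, -0.874, 1.538]
contact_force: [-0.1, -0.0, 0.1]
gripper_width: 0.0852
gripper_force: 0.0
time_s: 9.75
position: [0.5491, 0.0026, 0.2278]
orientation: [3.137, -0.873, 1.537]
contact_force: [0.7, 0.7, 0.2]
gripper_width: 0.0872
gripper_force: 0.0
[   2.88195435 -365.22282834    0.        ]
t9.80 grasp lane [ -0.9 -95.5 244. ] tilt rotvec [-0.4 50.1 -0.2] w87.1 f0.0 F [ 3.  -0.9  2.7] j [-0.12  0.41  0.72  1.69 -0.96  1.73  0.75]
turn [  0.32 -10.07   0.3 ] then shift [-7.68 -0.04 -4.43] | shift first [-6.79 -0.05 -5.7 ]
```

View pics/s3c.png

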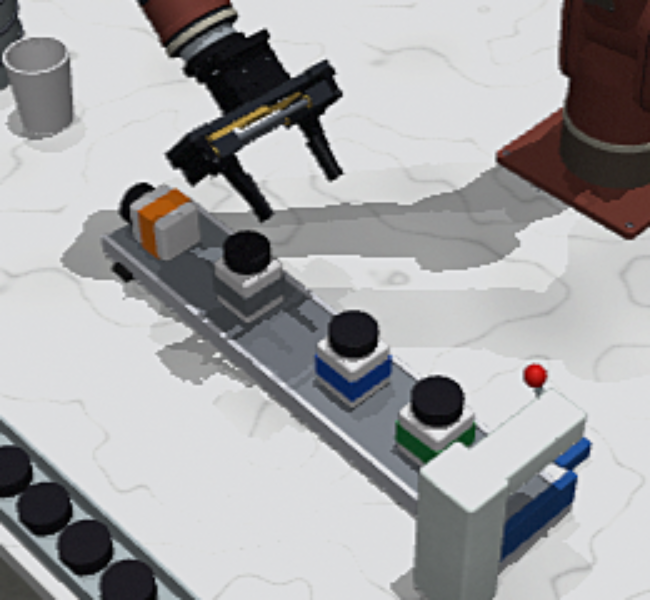

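The blue jar stands upright at crop (353,355), between grey and green, and nothing else has moved. Orange is next.

```bash
python3 -m handwheel '{"turn":[[0,-5,0],[0,-5,0],[0,0,0],[0,0,0],[0,0,0],[0,0,0],[0,0,0],[0,0,0],[0,0,0],[0,0,0],[0,0,0],[0,0,0]],"delta_pos":[[-0.3,0,-0.2],[-0.6,0,-0.4],[-0.7,0,-0.4],[-0.7,0,-0.4],[-0.7,0,-0.4],[-0.7,0,-0.4],[-0.7,0,-0.4],[-0.7,0,-0.4],[-0.7,0,-0.4],[-0.7,0,-0.4],[-0.7,0,-0.4],[-0.7,0,-0.4]],"fingers":[87,87,87,87,87,87,87,87,87,87,87,87]}'
python3 -c "
from h import *
go(3,-381,130,40);go(3,-381,65,40)"
```

```text
time_s: 10.8
position: [0.539, -0.2664, 0.1748]
orientation: [3.14, -0.699, 1.537]
contact_force: [0.0, -0.0, -0.4]
gripper_width: 0.0866
gripper_force: 0.0
t10.80 grasp lane [  -2.7 -363.7  189.2] tilt rotvec [-0.1 40.1 -0. ] w86.6 f0.0 F [ 0.  -0.  -0.4] j [ 0.26  0.71  0.77  1.33 -0.87  1.88  0.99]
turn [ 0.04 -0.06  0.03] then shift [-1.71  0.19  1.14] | shift first [-1.71  0.19  1.14]
t10.80 grasp lane [  -2.7 -363.7  189.2] tilt rotvec [-0.1 40.1 -0. ] w86.6 f0.0 F [ 0.  -0.  -0.4] j [ 0.26  0.71  0.77  1.33 -0.87  1.88  0.99]
turn [ 0.04 -0.06  0.03] then shift [-3.1   0.19  2.8 ] | shift first [-3.11  0.18  2.8 ]
```

```bash
python3 -m handwheel '{"turn":[[0,0,0],[0,0,0],[0,0,0],[0,0,0],[0,0,0],[0,0,0],[0,0,0],[0,0,0],[0,0,0],[0,0,0]],"delta_pos":[[-0.43,0.05,0.29],[-0.43,0.05,0.29],[-0.43,0.05,0.28],[-0.42,0.04,0.28],[-0.28,0,0.33],[-0.28,0,0.33],[-0.28,0,0.33],[-0.28,0,0.33],[-0.28,0,0.33],[0,0,0]],"fingers":[87,87,87,87,87,87,87,87,87,87]}'
python3 -c "
from h import *
snap('scene','pics/s4.png')
a=cv2.imread('pics/s4.png')[120:300,180:360];cv2.imwrite('pics/s4c.png',cv2.resize(a,None,fx=3,fy=3))
go(3,-381,65,40)"
```

```text
time_s: 11.63
position: [0.5444, -0.2805, 0.0474]
orientation: [-3.14, -0.702, 1.536]
contact_force: [-0.5, 1.7, -0.1]
gripper_width: 0.0866
gripper_force: 0.0
t11.68 grasp lane [   3.5 -378.1   63.2] tilt rotvec [ 0.1 40.2 -0. ] w87.2 f0.0 F [ 0.6 -0.7 -0.4] j [ 0.3   0.86  0.72  1.38 -0.91  1.75  1.11]
turn [-0.06 -0.18  0.02] then shift [-0.04 -0.02 -0.11] | shift first [-0.04 -0.02 -0.11]
```

View pics/s4c.png

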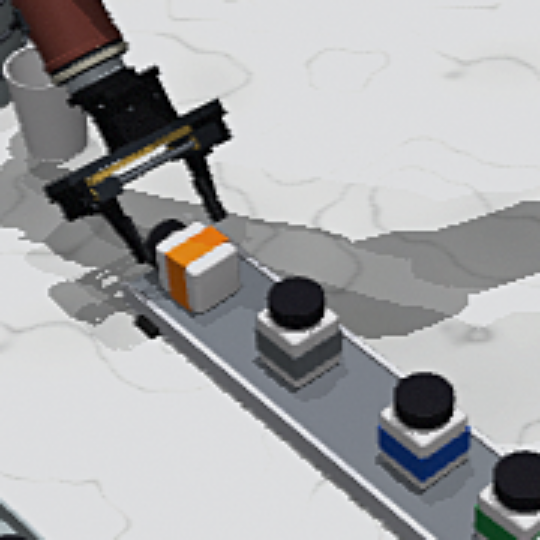

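The fingers straddle the orange jar at its shoulder/band, crop (140,260) and (215,215). I'll close and lift.

```bash
python3 -m handwheel '{"turn":[[0,0,0],[0,0,0],[0,0,0],[0,0,0],[0,0,0],[0,0,0],[0,0,0],[0,0,0]],"delta_pos":[[0.04,0,0.03],[0,0,0],[0,0,0],[0,0,0],[0,0,0],[0,0,0],[0,0,0],[0,0,0]],"fingers":[50,50,50,50,50,50,50,50]}' 25
python3 -m handwheel '{"turn":[[0,0,0],[0,0,0],[0,0,0],[0,0,0],[0,0,0],[0,0,0]],"delta_pos":[[0.43,0,-0.51],[0.43,0,-0.51],[0.43,0,-0.51],[0.43,0,-0.51],[0.43,0,-0.51],[0.43,0,-0.51]],"fingers":[50,50,50,50,50,50]}'
python3 -c "
from h import *
st()"
```

```text
time_s: 12.35
position: [0.5456, -0.2804, 0.0509]
orientation: [3.139, -0.7, 1.539]
contact_force: [0.4, 0.8, 3.8]
gripper_width: 0.0594
gripper_force: 25.0
time_s: 12.85
position: [0.545, -0.2805, 0.1736]
orientation: [3.138, -0.699, 1.539]
contact_force: [0.1, 0.4, -3.5]
gripper_width: 0.0594
gripper_force: 24.9
t12.85 grasp lane [   3.8 -377.6  187.9] tilt rotvec [-0.1 40.  -0.1] w59.4 f24.9 F [ 0.1  0.4 -3.5] j [ 0.28  0.74  0.76  1.29 -0.88  1.9   1.  ]
```

```bash
python3 -m handwheel '{"turn":[[0,-6,0],[0,-6,0],[0,-6,0],[0,-6,0],[0,-6,0],[0,-6,0],[0,-6,0],[0,-6,0],[0,-6,0],[0,-6,0],[0,-6,0],[0,-6,0],[0,-6,0],[0,-6,0],[0,-6,0]],"delta_pos":[[0,0,-0.3],[0,0,-0.3],[0,0,0],[0,0,0],[0,0,0],[0,0,0],[0,0,0],[0,0,0],[0,0,0],[0,0,0],[0,0,0],[0,0,0],[0,0,0],[0,0,0],[0,0,0]],"fingers":[50,50,50,50,50,50,50,50,50,50,50,50,50,50,50]}'
python3 -c "
from h import *
go(0,-375,90,-50)"
```

```text
time_s: 14.1
position: [0.5458, -0.2895, 0.186]
orientation: [3.132, 0.872, 1.53]
contact_force: [0.5, 0.2, -3.6]
gripper_width: 0.0596
gripper_force: 24.9
t14.10 grasp lane [   4.9 -360.2  198. ] tilt rotvec [ -0.4 -49.9   0.1] w59.6 f24.9 F [ 0.5  0.2 -3.6] j [-1.12  0.65  1.33  1.91  0.29  0.98 -0.06]
turn [ 0.28 -0.06 -0.21] then shift [ 2.44 -0.16  2.69] | shift first [ 2.44 -0.19  2.69]
```

```bash
python3 -m handwheel '{"turn":[[0.3,0,-0.2],[0,0,0],[0,0,0],[0,0,0],[0,0,0],[0,0,0]],"delta_pos":[[0.43,-0.03,0.43],[0.43,-0.03,0.43],[0.43,-0.03,0.43],[0.43,-0.03,0.43],[0.43,-0.03,0.43],[0.43,-0.03,0.43]],"fingers":[50,50,50,50,50,50]}'
python3 -c "
from h import *
snap('scene','pics/s5.png')
a=cv2.imread('pics/s5.png')[120:300,180:360];cv2.imwrite('pics/s5c.png',cv2.resize(a,None,fx=3,fy=3))
go(0,-370,77,-50)"
```

```text
time_s: 14.6
position: [0.5391, -0.2994, 0.0755]
orientation: [-3.138, 0.868, 1.536]
contact_force: [-0.1, 0.6, -2.8]
gripper_width: 0.0595
gripper_force: 25.0
t14.65 grasp lane [  -3.  -370.1   84.5] tilt rotvec [  0.3 -49.7   0. ] w59.4 f25.0 F [-3.   1.4 -5.2] j [-1.    0.79  1.18  1.99  0.21  0.8  -0.15]
turn [-0.31 -0.27  0.13] then shift [0.19 0.1  0.16] | shift first [0.19 0.11 0.16]
```

View pics/s5c.png

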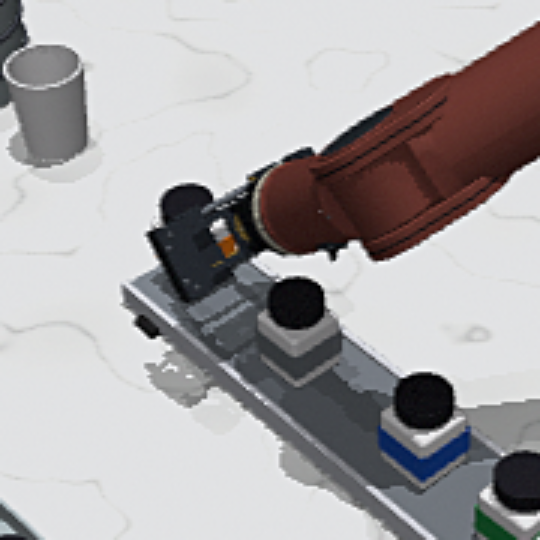

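The orange jar is held upright just above the lane end, with its lid at crop (187,200). The arm is clear of the grey jar. I'll lower it gently.

```bash
python3 -m handwheel '{"turn":[[-0.3,-0.3,0],[0,0,0],[0,0,0],[0,0,0]],"delta_pos":[[0.08,0.05,0.065],[0.07,0.05,0.06],[0.04,0,0.033],[0,0,0]],"fingers":[50,50,50,50]}'
python3 -m handwheel '{"turn":[[0,0,0],[0,0,0]],"delta_pos":[[0.04,0,0.033],[0,0,0]],"fingers":[50,50]}'
python3 -m handwheel '{"turn":[[0,0,0],[0,0,0]],"delta_pos":[[0.04,0,0.033],[0,0,0]],"fingers":[50,50]}'
python3 -c "
from h import *
st()"
```

```text
time_s: 14.98
position: [0.5422, -0.2999, 0.069]
orientation: [-3.142, 0.876, 1.539]
contact_force: [-0.2, -0.1, -1.5]
gripper_width: 0.0594
gripper_force: 25.0
time_s: 15.15
position: [0.5417, -0.3, 0.067]
orientation: [-3.14, 0.876, 1.54]
contact_force: [1.2, 0.1, -2.0]
gripper_width: 0.0594
gripper_force: 25.0
time_s: 15.32
position: [0.5415, -0.3001, 0.0652]
orientation: [-3.14, 0.876, 1.54]
contact_force: [-0.4, -0.0, -2.8]
gripper_width: 0.0596
gripper_force: 25.0
t15.32 grasp lane [   0.9 -371.    77.1] tilt rotvec [ -0.  -50.2  -0.2] w59.6 f25.0 F [-0.4 -0.  -2.8] j [-0.99  0.81  1.17  1.99  0.21  0.78 -0.16]
```

```bash
python3 -m handwheel '{"turn":[[0,0,0],[0,0,0]],"delta_pos":[[0.04,0,0.033],[0,0,0]],"fingers":[50,50]}' | egrep 'pos|cont'
python3 -m handwheel '{"turn":[[0,0,0],[0,0,0]],"delta_pos":[[0.04,0,0.033],[0,0,0]],"fingers":[50,50]}'| egrep 'pos|cont'
```

```text
position: [0.5414, -0.3001, 0.0634]
contact_force: [0.6, -0.1, -2.6]
position: [0.5414, -0.3001, 0.0619]
contact_force: [-0.5, -0.8, -3.5]
```

```bash
python3 -m handwheel '{"turn":[[0,0,0],[0,0,0]],"delta_pos":[[0.04,0,0.033],[0,0,0]],"fingers":[50,50]}' | egrep 'pos|cont'
python3 -m handwheel '{"turn":[[0,0,0],[0,0,0]],"delta_pos":[[0.04,0,0.033],[0,0,0]],"fingers":[50,50]}'| egrep 'pos|cont'
```

```text
position: [0.5414, -0.3001, 0.0603]
contact_force: [1.1, -0.1, -1.7]
position: [0.5416, -0.3002, 0.0592]
contact_force: [0.3, 1.0, 0.1]
```

```bash
python3 -m handwheel '{"turn":[[0,0,0],[0,0,0]],"delta_pos":[[0.03,0,0.025],[0,0,0]],"fingers":[50,50]}' | egrep 'pos|cont'
python3 -m handwheel '{"turn":[[0,0,0],[0,0,0],[0,0,0],[0,0,0],[0,0,0],[0,0,0]],"delta_pos":[[0,0,0],[0,0,0],[0,0,0],[0,0,0],[0,0,0],[0,0,0]],"fingers":[87,87,87,87,87,87]}'
python3 -m handwheel '{"turn":[[0,0,0],[0,0,0],[0,0,0],[0,0,0],[0,0,0],[0,0,0],[0,0,0],[0,0,0],[0,0,0]],"delta_pos":[[0,0,-0.3],[0,0,-0.5],[0,0,-0.6],[0,0,-0.7],[-0.3,0,-0.7],[-0.7,0,-0.7],[-0.7,0,-0.5],[-0.7,0,-0.5],[-0.7,0,-0.3]],"fingers":[87,87,87,87,87,87,87,87,87]}'
python3 -c "
from h import *
go(-2,20,200,40)"
```

```text
position: [0.5415, -0.3004, 0.0589]
contact_force: [-4.2, 7.1, 10.2]
time_s: 16.65
position: [0.5415, -0.3002, 0.0578]
orientation: [-3.139, 0.876, 1.541]
contact_force: [-0.3, 0.7, 0.6]
gripper_width: 0.0853
gripper_force: 0.0
time_s: 17.4
position: [0.544, -0.248, 0.2234]
orientation: [-3.14, 0.876, 1.541]
contact_force: [0.7, -0.0, 0.0]
gripper_width: 0.0871
gripper_force: 0.0
t17.40 grasp lane [   1.6 -318.8  235.3] tilt rotvec [ -0.1 -50.2  -0.3] w87.1 f0.0 F [ 0.7 -0.   0. ] j [-1.21  0.58  1.35  1.87  0.35  1.11 -0.11]
turn [-2.000e-02  9.021e+01  3.000e-01] then shift [ 8.52 -0.12  8.79] | shift first [ 8.76 -0.06 -8.55]
```

```bash
python3 -m handwheel '{"turn":[[0,6,0],[0,6,0],[0,6,0],[0,6,0],[0,6,0],[0,6,0],[0,6,0],[0,6,0],[0,6,0],[0,6,0],[0,6,0],[0,6,0],[0,6,0],[0,6,0],[0,6,0.3]],"delta_pos":[[0,0,0],[0,0,0],[0,0,0],[0,0,0],[0.5,0,0],[0.5,0,0],[0.5,0,0],[0.5,0,0],[0.5,0,0],[0.5,0,0],[0.5,0,0],[0.5,0,0.1],[0.5,0,0.2],[0.5,0,0.3],[0.5,0,0.4]],"fingers":[87,87,87,87,87,87,87,87,87,87,87,87,87,87,87]}'
python3 -c "
from h import *
snap('scene','pics/s6.png');snap('top','pics/t6.png')
a=cv2.imread('pics/s6.png')[120:360,180:460];cv2.imwrite('pics/s6c.png',cv2.resize(a,None,fx=2.5,fy=2.5))
go(-2,60,180,40);go(-2,86,78,40)"
```

```text
time_s: 18.65
position: [0.549, -0.0798, 0.2068]
orientation: [-3.139, -0.699, 1.532]
contact_force: [-0.0, -0.7, -0.6]
gripper_width: 0.0871
gripper_force: 0.0
t18.75 grasp lane [  -0.9 -176.8  217.6] tilt rotvec [ 0.5 40.   0.4] w87.4 f0.0 F [-0.8 -1.1 -0.6] j [-0.16  0.48  0.88  1.62 -0.87  1.73  0.8 ]
turn [-0.3   0.01 -0.5 ] then shift [ 5.24 -0.03  6.03] | shift first [ 5.24 -0.05  6.03]
t18.75 grasp lane [  -0.9 -176.8  217.6] tilt rotvec [ 0.5 40.   0.4] w87.4 f0.0 F [-0.8 -1.1 -0.6] j [-0.16  0.48  0.88  1.62 -0.87  1.73  0.8 ]
turn [-0.3   0.01 -0.5 ] then shift [ 3.72 -0.03  9.19] | shift first [ 3.72 -0.02  9.19]
```

View pics/s6c.png

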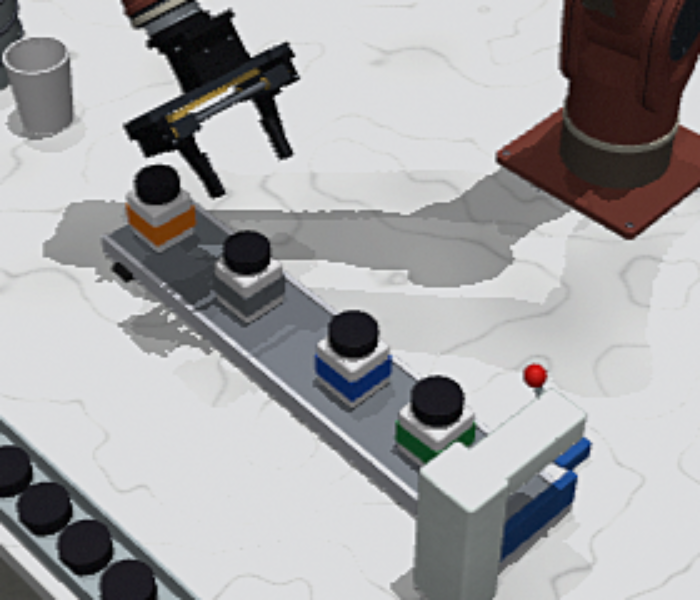

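All four jars are standing: orange (160,215), grey (248,275), blue (353,355) and green (437,425) in the crop. I'll check the exact green and blue positions and approach.

```bash
python3 -c "
from h import *
for k,u,v in[('blue',352,332),('green',437,400),('grey',247,251),('or',157,184)]: print(k,lane(ray('scene',u/2.5+180,v/2.5+120,.115)).round(0))
go(-2,22,160,40)"
```

```text
blue [  1. -29. 115.]
green [  4. 102. 115.]
grey [   1. -206.  115.]
or [   3. -371.  115.]
t18.75 grasp lane [  -0.9 -176.8  217.6] tilt rotvec [ 0.5 40.   0.4] w87.4 f0.0 F [-0.8 -1.1 -0.6] j [-0.16  0.48  0.88  1.62 -0.87  1.73  0.8 ]
turn [-0.3   0.01 -0.5 ] then shift [ 3.84 -0.03  5.73] | shift first [ 3.84 -0.04  5.73]
```

```bash
python3 -m handwheel '{"turn":[[-0.3,0,-0.5],[0,0,0],[0,0,0],[0,0,0],[0,0,0],[0,0,0],[0,0,0],[0,0,0],[0,0,0]],"delta_pos":[[0.3,0,0.4],[0.44,0,0.66],[0.44,0,0.66],[0.44,0,0.66],[0.44,0,0.66],[0.44,0,0.66],[0.44,0,0.66],[0.44,0,0.66],[0.44,0,0.66]],"fingers":[87,87,87,87,87,87,87,87,87]}'
python3 -c "
from h import *
go(-1,88,80,40)"
```

```text
time_s: 19.5
position: [0.5557, 0.1186, 0.1485]
orientation: [3.132, -0.692, 1.546]
contact_force: [-0.1, 0.2, 0.6]
gripper_width: 0.0869
gripper_force: 0.0
t19.50 grasp lane [  0.5  21.7 162.9] tilt rotvec [-0.3 39.6 -0.4] w86.9 f0.0 F [-0.1  0.2  0.6] j [-0.5   0.34  0.81  1.86 -0.93  1.4   0.62]
turn [0.17 0.37 0.46] then shift [-0.08 -0.05  3.54] | shift first [-0.06 -0.06  3.54]
```

```bash
python3 -m handwheel '{"turn":[[0.2,0.4,0.4],[0,0,0],[0,0,0],[0,0,0],[0,0,0],[0,0,0],[0,0,0],[0,0,0],[0,0,0],[0,0,0]],"delta_pos":[[-0.05,-0.05,0.44],[0,0,0.44],[0,0,0.44],[0,0,0.44],[0,0,0.44],[0,0,0.44],[0,0,0.4],[0,0,0.3],[0,0,0.2],[0,0,0]],"fingers":[87,87,87,87,87,87,87,87,87,87]}'
python3 -m handwheel '{"turn":[[0,0,0],[0,0,0],[0,0,0],[0,0,0],[0,0,0],[0,0,0],[0,0,0],[0,0,0]],"delta_pos":[[0,0,0],[0,0,0],[0,0,0],[0,0,0],[0,0,0],[0,0,0],[0,0,0],[0,0,0]],"fingers":[50,50,50,50,50,50,50,50]}' 15
python3 -c "
from h import *
go(-1,138,80,40)"
```

```text
time_s: 20.33
position: [0.5556, 0.1857, 0.0645]
orientation: [-3.137, -0.701, 1.533]
contact_force: [0.6, 0.4, 1.3]
gripper_width: 0.0875
gripper_force: 0.0
time_s: 21.0
position: [0.5572, 0.184, 0.0666]
orientation: [-3.141, -0.702, 1.533]
contact_force: [-1.4, -4.5, 6.2]
gripper_width: 0.0518
gripper_force: 7.5
t21.00 grasp lane [-0.3 87.  80.9] tilt rotvec [-0.  40.2  0.1] w51.8 f7.5 F [-1.4 -4.5  6.2] j [-0.54  0.44  0.73  1.95 -1.07  1.26  0.69]
turn [ 0.06 -0.21 -0.11] then shift [ 1.28 -0.02  1.12] | shift first [ 1.28 -0.03  1.12]
```

```bash
python3 -c "
from h import *
snap('scene','pics/s7.png');snap('top','pics/t7.png')
a=cv2.imread('pics/s7.png')[200:340,260:440];b=cv2.convertScaleAbs(cv2.imread('pics/t7.png')[170:290,190:330],alpha=1.8)
a=cv2.resize(a,(514,400));b=cv2.resize(b,(280,240))
c=np.zeros((400,794,3),np.uint8);c[:,:514]=a;c[:240,514:]=b;cv2.imwrite('pics/s7c.png',c);st()"
```

```text
t21.10 grasp lane [-0.5 87.  80.9] tilt rotvec [ 0.  40.2  0.1] w50.4 f8.4 F [-2.1 -3.6  7. ] j [-0.54  0.44  0.73  1.95 -1.07  1.26  0.69]
```

View pics/s7c.png

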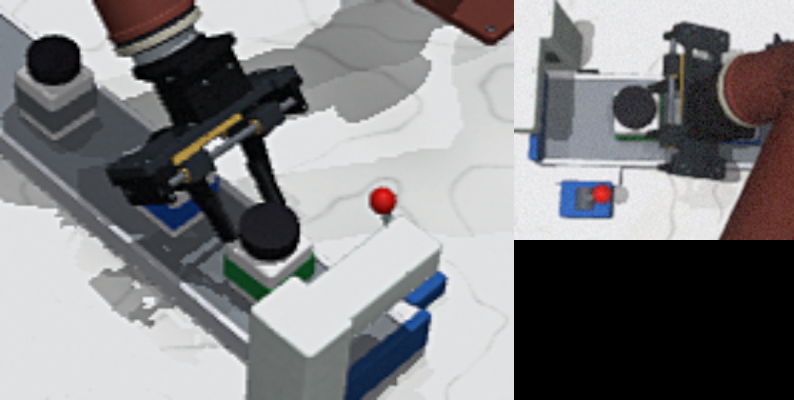

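```bash
python3 -c "
from h import *
p,r,B=st();tcp=arm.sense()['position']
y=r.as_matrix()[:,1]
for n,f in(('scene',lambda u,v:((u-260)*514/180,(v-200)*400/140)),('top',lambda u,v:((u-190)*2+514,(v-170)*2))):
  for q,k in((tcp,'tcp'),(tcp+.025*y,'tip+'),(tcp-.025*y,'tip-'),(p+.03*y,'pad+'),(p-.03*y,'pad-'),(world([-1,97,115]),'lid'),(world([29,67,91]),'corner'),(world([30,127,91]),'c2'),(world([-30,67,91]),'c3'),(world([29,67,25]),'cb')): print(n,k,np.round(f(*proj(n,q))))
"
python3 -c "
import cv2;a=cv2.imread('pics/s7.png')[265:310,325:375];cv2.imwrite('pics/s7d.png',cv2.resize(a,None,fx=10,fy=10,interpolation=cv2.INTER_CUBIC))"
```

```text
t21.10 grasp lane [-0.5 87.  80.9] tilt rotvec [ 0.  40.2  0.1] w50.4 f8.4 F [-2.1 -3.6  7. ] j [-0.54  0.44  0.73  1.95 -1.07  1.26  0.69]
scene tcp [269. 259.]
scene tip+ [250. 273.]
scene tip- [288. 245.]
scene pad+ [237. 258.]
scene pad- [283. 225.]
scene lid [270. 223.]
scene corner [223. 239.]
scene c2 [269. 276.]
scene c3 [268. 206.]
scene cb [221. 285.]
top tcp [638. 116.]
top tip+ [639.  98.]
top tip- [638. 134.]
top pad+ [647.  92.]
top pad- [645. 136.]
top lid [635. 110.]
top corner [661.  91.]
top c2 [616.  89.]
top c3 [659. 135.]
top cb [667. 101.]
```

View pics/s7d.png

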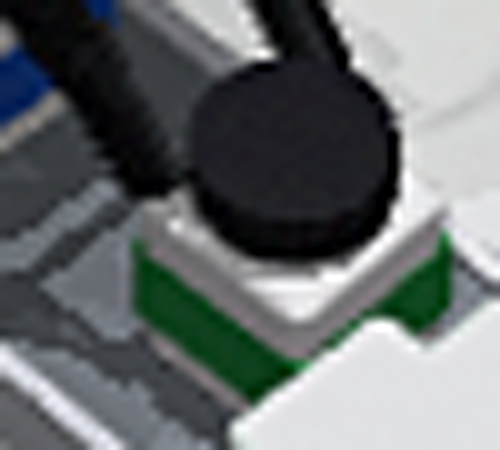

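```bash
python3 -c "
from h import *
t=np.array([.5491,.0026,.2278]);r=R.from_euler('xyz',[3.137,-.873,1.537]).as_matrix();y=r[:,1];z=r[:,2]
for d in(0,-.01,-.02,-.03):
  print(d,[np.round((np.array(proj('scene',t+s*.05*y+d*z))-[180,120])*2.5) for s in(1,-1)])
st()"
```

```text
0 [array([283., 251.]), array([354., 208.])]
-0.01 [array([278., 243.]), array([349., 200.])]
-0.02 [array([273., 235.]), array([344., 192.])]
-0.03 [array([268., 227.]), array([339., 184.])]
t21.10 grasp lane [-0.5 87.  80.9] tilt rotvec [ 0.  40.2  0.1] w50.4 f8.4 F [-2.1 -3.6  7. ] j [-0.54  0.44  0.73  1.95 -1.07  1.26  0.69]
```

Calibration shows that the open fingertips sit about 30 mm behind the TCP, so the gripper is only pinching the jar's rear shoulder. I'll release and push the jar from behind with the fingers shut instead, tilted 20° to clear the blue jar, the lid and the column.

```bash
python3 -m handwheel '{"turn":[[0,0,0],[0,0,0],[0,0,0],[0,0,0],[0,0,0],[0,0,0],[0,0,0],[0,0,0],[0,0,0],[0,0,0],[0,0,0],[0,0,0],[0,0,0]],"delta_pos":[[0,0,0],[0,0,0],[0,0,0],[0,0,0],[0,0,0],[0,0,0],[0,0,-0.4],[0,0,-0.7],[0,0,-0.7],[0,0,-0.7],[0,0,-0.7],[0,0,-0.7],[0,0,0]],"fingers":[87,87,87,87,87,87,87,87,87,87,87,87,87]}'
python3 -c "
from h import *
go(-1,26,180,20)"
```

```text
time_s: 22.18
position: [0.5552, 0.1056, 0.1583]
orientation: [3.139, -0.701, 1.533]
contact_force: [0.5, -0.7, -0.0]
gripper_width: 0.0872
gripper_force: 0.0
t22.18 grasp lane [  0.4   8.6 172.6] tilt rotvec [-0.2 40.1  0.2] w87.2 f0.0 F [ 0.5 -0.7 -0. ] j [-0.48  0.34  0.82  1.85 -0.92  1.43  0.62]
turn [  0.23 -20.15  -0.18] then shift [ 0.42 -0.05  0.  ] | shift first [ 0.39 -0.05  0.15]
```

```bash
python3 -m handwheel '{"turn":[[0,-5,0],[0,-5,0],[0,-5,0],[0,-5,0],[0,-5,0],[0,-5,0],[0,0,0],[0,0,0],[0,0,0]],"delta_pos":[[0,0,0],[0,0,0],[0,0,0],[0,0,0],[0,0,0],[0,0,0],[0,0,0],[0,0,0],[0,0,0]],"fingers":[0,0,0,0,0,0,0,0,0]}' 20
python3 -c "
from h import *
go(-1,32,80.5,10)"
```

```text
time_s: 22.93
position: [0.5532, 0.1091, 0.1547]
orientation: [-3.139, -0.179, 1.535]
contact_force: [-0.8, -0.3, -0.4]
gripper_width: 0.0352
gripper_force: 0.0
t22.93 grasp lane [ -1.6  20.7 173.1] tilt rotvec [ 0.2 10.3  0.1] w35.2 f0.0 F [-0.8 -0.3 -0.4] j [-0.91  0.21  0.88  1.79 -0.36  1.23  0.04]
turn [-0.16 -0.25 -0.07] then shift [-0.17  0.02  3.1 ] | shift first [-0.18  0.03  3.1 ]
```

```bash
python3 -m handwheel '{"turn":[[0,0,0],[0,0,0],[0,0,0],[0,0,0],[0,0,0],[0,0,0],[0,0,0],[0,0,0],[0,0,0],[0,0,0],[0,0,0],[0,0,0],[0,0,0]],"delta_pos":[[0,0,0],[0,0,0],[0,0,0],[0,0,0],[0,0,0],[0,0,0.2],[-0.03,0,0.45],[-0.03,0,0.45],[-0.03,0,0.45],[-0.03,0,0.45],[-0.03,0,0.45],[-0.02,0,0.4],[0,0,0.25]],"fingers":[0,0,0,0,0,0,0,0,0,0,0,0,0]}'
python3 -c "
from h import *
snap('scene','pics/s8.png')
a=cv2.imread('pics/s8.png')[190:340,270:440];cv2.imwrite('pics/s8c.png',cv2.resize(a,None,fx=4,fy=4))
go(-1,112,81,10)"
```

```text
time_s: 24.02
position: [0.5531, 0.1208, 0.0605]
orientation: [-3.138, -0.177, 1.534]
contact_force: [-1.0, 0.5, 0.1]
gripper_width: 0.0002
gripper_force: 0.0
t24.07 grasp lane [-2.6 32.7 78.2] tilt rotvec [ 0.3 10.1  0. ] w0.3 f0.0 F [-1.3  1.1 -0.6] j [-0.87  0.32  0.83  1.89 -0.48  1.07  0.14]
turn [-0.27 -0.12 -0.07] then shift [2.62 0.06 0.37] | shift first [2.62 0.05 0.37]
```

View pics/s8c.png

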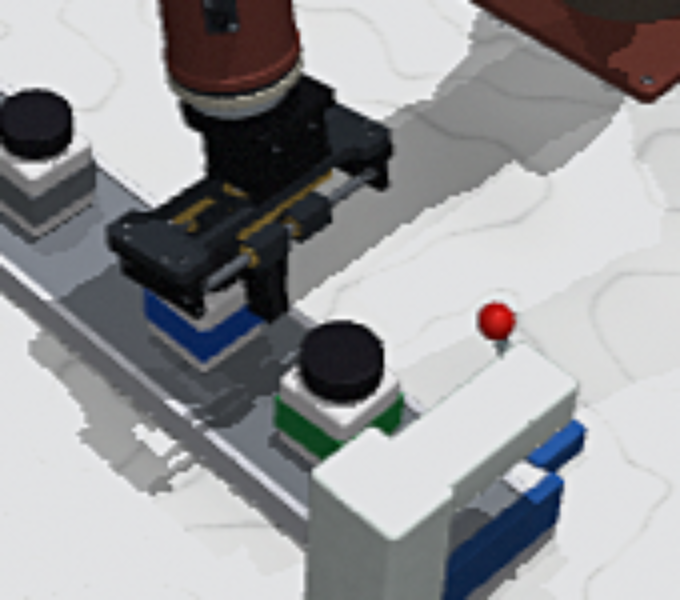

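I've now viewed more pictures than the 10 allowed (12), so I'll view no more and work from numbers and image code. The last crop shows the shut fingers behind the green jar, tip at about pixel (337,268), with the blue jar standing.

```bash
python3 -c "
from h import *
t=arm.sense()['position'];r=R.from_euler('xyz',arm.sense()['orientation']).as_matrix();z=r[:,2]
for d in(0,-.01,-.02,-.03,-.04): print(d,np.round(proj('scene',t+d*z)))
print(lane(t))"
```

```text
0 [338. 279.]
-0.01 [338. 276.]
-0.02 [337. 273.]
-0.03 [337. 270.]
-0.04 [337. 268.]
[-2.65231755 35.96420507 59.75226483]
```

```bash
python3 -c "
import cv2
a=cv2.imread('pics/s8.png');print(a[254:290,330:346].sum(2)//3)"
```

```text
[[108 100  66  94  51  23  26  27  28  28  16  26 140 145 140 138]
 [ 96  76  57  81  54  28  25  28  25   6   0  26 138 145 140 139]
 [ 68  28  50  51  25  26  28  21  18   7   1  25 138 144 138 138]
 [ 10   2   4  12  19  17  12  18  18  12   4  23 138 144 139 138]
 [  2   5   4   7  15  12  12  10  22  15   0  24 135 143 139 138]
 [ 13   2   0   0  11  12   7  22  14  14   3  65 139 143 139 139]
 [ 88  34   1  16   7   9  12  22  18  15   0  66 139 144 139 139]
 [ 95  27   0   9   4   5  12  20  17  15   0  65 139 144 140 140]
 [142  63   0   5  14   9   6  19  19  16   0  67 140 144 141 138]
 [124  54   0   6   0  11  11  20  17  17   2  23 138 145 139 133]
 [123  62  10   6  11  10  10  12  16  19   5   0 140 143 133 124]
 [126  84  28   7  11   5   8   4  16  19  10   0 114 133 229 237]
 [ 93  43   9   6  10   9   8   3  19  18  11   0  94 190 235 231]
 [ 53  35  12   3   2  13   8  10  14  17  12   0  99 140 164 226]
 [ 41  49  40  23   8   3   7   3  12  11  43  62 134 148 135 141]
 [ 44  49  44  48  42  19   4   4   7  41  79  80  84 110 141 138]
 [ 45  43  46  44  44  64  5
[... 612 characters left out ...]
  79  75 109 118  74  49  28]
 [ 65  63  63  62  62  77  83  64  59  57 113 122  72  54  43  16]
 [ 62  61  61  61  62  78  63  59  62  59  56  51  46 109  82  25]
 [ 63  63  62  62  60  61  61  61  62  59  53  48 103 227 140  28]
 [ 62  61  62  60  64  61  61  61  61  55  44 138 239 174  87  22]
 [ 63  63  62  63  63  62  63  63  60  51 144 228 245 167 147  69]
 [ 60  61  61  61  62  63  60  63  60  49 156 226 233 245 176  88]
 [ 85  67  61  62  63  62  62  60  60  50 108 165 214 238 169 134]
 [ 60  60  61  62  61  60  61  59  58  54 107 105 140 198 183 161]
 [ 59  73  62  60  57  57  56  55 111  93 115 115 107 128 133 150]
 [ 71  75  63  55 108 118 117 120  83  64 117 120 114 111 112 126]]
```

```bash
python3 -m handwheel '{"turn":[[-0.3,0,0],[0,0,0],[0,0,0],[0,0,0],[0,0,0]],"delta_pos":[[0.23,0.05,0.04],[0.23,0,0.04],[-0.05,0,0.3],[-0.05,0,0.29],[0,0,0]],"fingers":[0,0,0,0,0]}'
python3 -m handwheel '{"turn":[[0,0,0],[0,0,0]],"delta_pos":[[-0.01,0,0.1],[0,0,0]],"fingers":[0,0]}'
python3 -m handwheel '{"turn":[[0,0,0],[0,0,0]],"delta_pos":[[-0.01,0,0.1],[0,0,0]],"fingers":[0,0]}'
python3 -m handwheel '{"turn":[[0,0,0],[0,0,0]],"delta_pos":[[-0.01,0,0.1],[0,0,0]],"fingers":[0,0]}'
python3 -c "
from h import *
st();print(lane(arm.sense()['position']))
a=snap('scene','pics/s9.png')['frame'];print(a[262:292,336:352].sum(2)//3)"
```

```text
time_s: 24.48
position: [0.5549, 0.1351, 0.043]
orientation: [3.14, -0.177, 1.535]
contact_force: [-0.9, 0.3, -1.1]
gripper_width: 0.0007
gripper_force: 0.0
time_s: 24.65
position: [0.5558, 0.1348, 0.0413]
orientation: [3.139, -0.178, 1.534]
contact_force: [-0.9, -0.4, -0.3]
gripper_width: 0.0003
gripper_force: 0.0
time_s: 24.82
position: [0.556, 0.1353, 0.0385]
orientation: [3.139, -0.178, 1.534]
contact_force: [-0.9, 0.4, 0.5]
gripper_width: 0.0004
gripper_force: 0.0
time_s: 24.98
position: [0.5559, 0.1356, 0.0354]
orientation: [3.139, -0.178, 1.535]
contact_force: [0.4, -1.1, -0.4]
gripper_width: 0.0002
gripper_force: 0.0
t24.98 grasp lane [ 0.1 47.4 53.8] tilt rotvec [-0.2 10.2  0.1] w0.2 f0.0 F [ 0.4 -1.1 -0.4] j [-0.87  0.36  0.8   1.9  -0.52  1.02  0.15]
[ 0.17127598 50.66553373 35.39191683]
[[ 41  20  33  25  27  25  26  23  21  10 134 147 143 142 142 141]
 [ 89  43  19  26  26  29  24  27  12 112 144 145 141 141 142 139]
 [ 80  59  31  27  26  24  29  13   0 144 148 142 141 140 140 134]
 [ 60  53  32  24  30  26  23   2   0 142 149 141 141 139 135 128]
 [ 74  43  26  26  21 
[... 1020 characters left out ...]
  27  17  29  26  24  25  28]
 [ 79  79  82  64  54  48 101 225 140  30   0  20  25  27  25  27]
 [ 78  65  58  56  45 140 238 173  88  25   1   5  29  29  30  26]
 [ 65  59  59  52 143 226 245 166 147  70   0   7   4  17  26  27]
 [ 61  62  60  49 157 227 234 245 176  89  24   1  10   8  11  17]
 [ 61  62  61  50 109 163 214 237 170 134  58   0   3   7  12   9]
 [ 62  63  62  54 107 106 142 199 185 160 116  41   1   7   5  13]
 [ 64  63  60  55 110 115 105 127 133 151 161 119  52  12   2   6]
 [ 63  60  50  64 122 120 115 111 112 126 148 159 143 108  52  10]
 [ 62  63  51  32  67 116 121 118 113 111 119 141 153 139 134 104]
 [ 63  62  52  35  27  44  91 119 119 117 113 114 127 211 168 147]]
```

```bash
python3 -c "
from h import *
for z in(.03,.04,.05,.06,.07,.08): print(z,lane(ray('scene',340.5,280.5,z)).round(0))
T=np.load('top.npz')
s=snap('top','pics/t9.png')['frame']
u,v=proj('top',world([0,97,115]));print(u,v);u,v=int(u),int(v)
print(s[v-16:v+20:2,u-18:u+34:2].sum(2)//3)"
```

```text
0.03 [-22.  27.  30.]
0.04 [-16.  33.  40.]
0.05 [-9. 39. 50.]
0.06 [-3. 45. 60.]
0.07 [ 3. 51. 70.]
0.08 [10. 57. 80.]
250.48272393712728 224.39272595260906
[[126 123 127 128 128 126 124 127 128 126 128 125 116  86  33  51  45  50
   44  35  35  39  31  40  42  35]
 [ 66  68  67  61  61  57  60  60  60  67  71  73  77  60  41  48  32  43
   36  29  37  41  38  35  37  39]
 [ 79  80  81  75  69  72  67  68  73  71  69  72  73  54  40  51  26  37
   27  39  36  39  35  39  36  42]
 [ 79  77  82  70  69  71  70  66  53  52  61  69  74  39  43  35  39  33
   33  34  38  37  34  39  36  38]
 [ 80  81  81  71  72  81  38  27  21  28  26  22  71  57  43  33  34  29
   36  35  38  37  39  36  37  31]
 [ 80  79  79  69 109  47  24  26  27  30  21  27  20  28  35  38  37  35
   35  41  32  38  41  40  42  35]
 [ 83  80  74  70  49  19  26  22  21  21  18  27  29  27  26  36  32  35
   38  35  35  38  38  39  39  35]
 [ 77  80  76  74  28  28  25  28  32  24  31  32  20  34  38  42  34  33
   34  36  40  34  34  33  33  35]
 [ 81  76  72  74  24  30  24  27  28  22  26  20  29  25  37  27  36 
[... 320 characters left out ...]
37  37  33
   36  39  32  42  36  40  27  35]
 [ 77  72  70  76 105  68  20  23  28  30  30  27  21  36  22  35  29  36
   34  35  36  39  40  35  37  39]
 [ 84  75  73  70 100 129  88  14  22  21  17   4  27  26  30  37  34  36
   29  33  39  37  42  37  42  34]
 [ 82  77  72  75 101 117 126 118  83  87  86  91  20  29  40  25  35  33
   38  38  40  39  35  35  34  33]
 [ 84  72  73  74  66  58  57  53  53  44  49  38  29  33  32  39  37  33
   39  41  38  41  35  36  36  40]
 [ 83  68  71  75  74  34  25  24  21  29  23  20  26  33  35  35  35  36
   29  31  37  37  35  40  38  34]
 [ 76  73  72  69  73  76  67  67  71  69  71  33  21  30  37  28  35  40
   37  37  43  35  38  32  34  37]]
```

```bash
for i in 1 2 3 4; do python3 -m handwheel '{"turn":[[0,0,0],[0,0,0]],"delta_pos":[[-0.015,0,0.1],[0,0,0]],"fingers":[0,0]}' | grep cont; done
python3 -c "
from h import *
go(0,100,42,10)
a=snap('scene','pics/s10.png')['frame'];print(a[276:292,334:346].sum(2)//3)"
```

```text
contact_force: [0.3, 0.0, 0.0]
contact_force: [-1.1, 0.1, 0.5]
contact_force: [-0.2, -0.4, -0.8]
contact_force: [-0.0, 1.4, -0.5]
t25.75 grasp lane [ 0.  47.7 41.5] tilt rotvec [-0.2 10.2  0.1] w0.7 f0.0 F [-0.   1.4 -0.5] j [-0.86  0.38  0.79  1.91 -0.53  1.    0.16]
turn [ 0.16 -0.19 -0.07] then shift [ 1.72 -0.    0.29] | shift first [ 1.72 -0.01  0.29]
[[ 44  21   5   6   8   7  16  16  14  15   6  21]
 [ 46  15   4  10   6   7   5  18  17  13   2  25]
 [ 41  12   6   3   9   9  10  18  20  12   7  23]
 [ 55  22   5  12   5   7  11  16  16  15   8  27]
 [ 65  35   6   2   2   6   7  11  10  15   4  10]
 [ 61  82  73  39  11   6   6   2   2  88  79  28]
 [ 78  84  85  75  47  11   0   0  94 232 144  29]
 [ 82  65  61  64  66  48  12 129 240 174  87  21]
 [ 67  58  60  64  59  53 147 229 247 167 148  71]
 [ 61  60  63  62  60  50 159 227 234 245 177  88]
 [ 66  63  63  63  59  51 108 164 215 238 170 134]
 [ 61  60  65  62  59  57 107 105 141 200 184 161]
 [ 63  62  62  63  61  54 111 114 105 128 134 150]
 [ 62  63  62  63  48  65 121 121 115 112 112 124]
 [ 62  61  62  65  51  33  66 115 120 117 113 112]
 [ 63  62  63  63  53  37  30  46  90 117 120 116]]
```

```bash
python3 -m handwheel '{"turn":[[0,0,0],[0,0,0],[0,0,0],[0,0,0],[0,0,0],[0,0,0],[0,0,0],[0,0,0]],"delta_pos":[[0.1,0,0.018],[0.16,0,0.028],[0.2,0,0.035],[0.2,0,0.035],[0.2,0,0.035],[0.2,0,0.035],[0.2,0,0.035],[0,0,0]],"fingers":[0,0,0,0,0,0,0,0]}'
cat >> h.py <<'E'
def green(tag):
    f=snap('scene','pics/%s.png'%tag)['frame'].astype(int)
    m=(f[:,:,1]-f[:,:,0]>25)&(f[:,:,1]-f[:,:,2]>20); m[:,:320]=0;m[:230]=0
    ys,xs=np.nonzero(m);print('green px n',len(xs),'x',xs.min(),xs.max(),'y',ys.min(),ys.max(),'corner@xmin y',ys[xs==xs.min()])
    if len(xs): print('left corner lane z.07/.05',lane(ray('scene',xs.min(),ys[xs==xs.min()].min(),.07)).round(0))
    g=snap('top','pics/%st.png'%tag)['frame'].astype(int); h=g.sum(2)//3
    return h
E
python3 -c "
from h import *
st();green('g1')
import cv2
f=cv2.imread('pics/s10.png').astype(int);m=(f[:,:,1]-f[:,:,2]>25)&(f[:,:,1]-f[:,:,0]>20);m[:,:320]=0;m[:230]=0;ys,xs=np.nonzero(m);print('before',len(xs),xs.min(),xs.max(),ys.min(),ys.max())"
```

```text
time_s: 26.47
position: [0.5574, 0.1763, 0.0238]
orientation: [3.138, -0.179, 1.537]
contact_force: [-0.1, -0.2, -0.1]
gripper_width: 0.0002
gripper_force: 0.0
t26.47 grasp lane [ 0.2 88.  42.2] tilt rotvec [-0.2 10.2 -0. ] w0.2 f0.0 F [-0.1 -0.2 -0.1] j [-0.91  0.39  0.78  1.89 -0.54  0.99  0.1 ]
green px n 51 x 346 354 y 294 304 corner@xmin y [294 295 296 297 298 299 300 301 302]
left corner lane z.07/.05 [26. 94. 70.]
before 148 339 370 288 304
```

```bash
python3 -m handwheel '{"turn":[[0,0,0],[0,0,0],[0,0,0],[0,0,0],[0,2.5,0],[0,2.5,0],[0,2.5,0],[0,2.5,0],[0,0,0],[0,0,0]],"delta_pos":[[0.1,0,0.018],[0.16,0,0.028],[0.2,0,0.035],[0.2,0,0.035],[0.25,0,0.05],[0.25,0,0.07],[0.25,0,0.08],[0.25,0,0.085],[0.15,0,0.055],[0,0,0]],"fingers":[0,0,0,0,0,0,0,0,0,0]}'
python3 -c "
from h import *
st();h=green('g2');print(lane(arm.sense()['position']))
for y in (97,140,160,200): print(y,proj('top',world([0,y,115])),proj('top',world([0,y+28,105])))
f=h[222,215:275];print(f)"
```

```text
time_s: 27.4
position: [0.5597, 0.231, 0.0228]
orientation: [3.139, -0.352, 1.535]
contact_force: [-0.0, -0.9, 0.8]
gripper_width: 0.0003
gripper_force: 0.7
t27.40 grasp lane [  0.5 139.6  40.3] tilt rotvec [-0.2 20.2  0.1] w0.3 f0.7 F [-0.  -0.9  0.8] j [-0.82  0.39  0.69  1.91 -0.74  0.98  0.23]Traceback (most recent call last):
  File "<string>", line 3, in <module>
    st();h=green('g2');print(lane(arm.sense()['position']))
           ~~~~~^^^^^^
  File "h.py", line 30, in green
    ys,xs=np.nonzero(m);print('green px n',len(xs),'x',xs.min(),xs.max(),'y',ys.min(),ys.max(),'corner@xmin y',ys[xs==xs.min()])
                                                       ~~~~~~^^
    return umr_minimum(a, axis, None, out, keepdims, initial, where)
ValueError: zero-size array to reduction operation minimum which has no identity
```

```bash
python3 -c "
from h import *
print(lane(arm.sense()['position']))
h=snap('top','pics/t11.png')['frame'].sum(2)//3
for y in (97,120,140,160,200): print(y,np.round(proj('top',world([0,y+28,115]))),'arm edge',np.round(proj('top',world([0,205,190]))))
print(h[206:244:2,206:262:2])"
```

```text
[  0.49122255 146.1876955   22.84480307]
97 [240. 224.] arm edge [202. 218.]
120 [231. 224.] arm edge [202. 218.]
140 [223. 224.] arm edge [202. 218.]
160 [215. 224.] arm edge [202. 218.]
200 [200. 223.] arm edge [202. 218.]
[[ 57  83  82  82  88  86  78  92  60  65  65  63  40  62  76  46  73  52
   29  23  22  35  29  21  44  42  37  43]
 [ 31  72  75  80  80  80  78 111 126 130 132 130 131  88  41  45  69  30
   34  21  30  25  28  27  46  46  34  41]
 [ 29  53  48  52  49  45  46  60  71  71  66  63  65  25  26  32  53  38
   25  27  24  27  26  31  50  43  28  37]
 [ 26  54  49  51  49  46  50  74  82  84  81  80  75  23  34  26  64  24
   27  26  33  25  27  45  43  33  35  37]
 [ 31  50  51  50  73  43  28  23  28  34  59  77  68  20  31  27  63  35
   24  29  23  26  26  44  39  35  40  38]
 [ 28  50  52  71  73  23  26  26  23  23  30  58  99  24  26  23  64  28
   29  24  21  19  38  34  35  34  33  34]
 [ 35  47  47  37  30  26  27  21  29  30  26  28  50  29  27  31  45  47
   28  26  29  13  35  30  29  31  35  30]
 [ 37  51  50  31  27  31  28  28  23  24  19  26  23  6
[... 648 characters left out ...]
 49  49  41 114  85  14  29  35  29  31  18  19  71  25  27  22  22  13
   20  11  29  23  34  35  35  35  39  42]
 [ 49  50  40 112 126 107  48   9  10  25  79 125  74  37  43  26  11  24
   16  18  26  35  27  35  36  34  31  36]
 [ 46  50  48  74  95 101 104 105 103 105 101 103 107  75  56  14  22  12
   17  22  27  29  29  33  33  34  36  37]
 [ 47  47  41  38  20  31  33  32  31  34  34  39  28  50  52  15  18  14
   21  26  25  31  31  34  31  31  39  30]
 [ 70  80  67  66  63  61  65  65  62  63  57  56  57  51  51  36  16  20
   15  27  30  40  30  36  31  35  33  35]
 [ 68  77  76  75  74  76  83  83  76  82  71  66  68  52  49  45  25  21
   27  18  35  31  32  27  36  29  36  34]]
```

```bash
python3 -m handwheel '{"turn":[[0,0,0],[0,0,0],[0,0,0],[0,0,0],[0,0,0],[0,0,0]],"delta_pos":[[0.1,0,0.036],[0.2,0,0.073],[0.2,0,0.073],[0.2,0,0.073],[0.1,0,0.036],[0,0,0]],"fingers":[0,0,0,0,0,0]}' | egrep 'pos|cont'
for i in 1 2; do python3 -m handwheel '{"turn":[[0,0,0],[0,0,0]],"delta_pos":[[0.06,0,0.022],[0,0,0]],"fingers":[0,0]}' | egrep 'pos|cont'; done
python3 -c "
from h import *
print(lane(arm.sense()['position']))
h=snap('top','pics/t12.png')['frame'].sum(2)//3
print(h[206:244:3,194:250:2])"
```

```text
position: [0.5601, 0.2576, 0.0229]
contact_force: [0.4, -0.0, -0.4]
position: [0.5606, 0.2581, 0.0229]
contact_force: [0.1, -0.0, 0.1]
position: [0.5608, 0.2597, 0.0229]
contact_force: [-1.0, -0.8, 0.4]
[  0.63731322 174.84265109  22.91660427]
[[125 123 124 120  56  46  59  81  77  82  86  84  77  78  56  57  50  46
   30  21  30  28  23  47  53  36  46  46]
 [123 124 126 127  55  44  27  59  55  61  61  65  64  43  26  29  50  26
   26  36  30  22  34  49  46  28  43  32]
 [126 125 126 118  55  39  28  50  50  51  51  50  48  31  23  23  47  28
   26  28  18  28  40  41  42  37  36  41]
 [123 123 125 112  48  31  27  21  24  30  29  44  97  45  28  27  49  39
   27  20  26  25  45  36  34  41  36  35]
 [125 127 117 113  47  34  25  20  23  25  25  33  25  31  40  28  53  41
   34  31  25  36  31  38  34  29  38  43]
 [126 123 123 102  50  32  11  26  27  32  26  30  28  14  58  38  21  71
   22  28  19  36  31  26  37  38  34  26]
 [122 127 125  94  48  31  26  20  30  30  32  27  28  24  28  19  15   7
   29  22  31  34  32  38  31  37  37  24]
 [126 126 126  85  46  23  29  27  22  29  33  27  32  21  30  22  17  23
   24  27  21  29  30  30  33  36  32  34]
 [122 128 126  79  49  26  19  22  25  20  27  28  21  33  21  23  20  22
   20  23  30  28  34  38  38  38  34  36]
 [122 121 123  64  47  62  25  16  30  22  13  51  81  23  29  26  23  24
   22  19  28  31  31  35  33  37  37  42]
 [ 81  82  51  42  58  65  70  72  75  94 107 101 104  85  60  26  17  14
   13  25  23  32  40  32  35  35  36  31]
 [124 129  56  55  31  27  36  25  34  37  31  35  33  26  46  28  27  22
   17  27  24  35  36  38  38  31  30  33]
 [125 128  57  56  34  31  68  73  79  77  77  76  69  59  47  53  31  31
   23  26  36  35  26  28  37  37  37  36]]
```

```bash
for i in 1 2 3; do python3 -m handwheel '{"turn":[[0,0,0],[0,0,0]],"delta_pos":[[0.06,0,0.022],[0,0,0]],"fingers":[0,0]}' | egrep 'pos|cont'; done
```

```text
position: [0.5608, 0.2602, 0.0227]
contact_force: [-2.1, -5.3, 3.7]
position: [0.5609, 0.2605, 0.0226]
contact_force: [-4.6, -11.1, 6.6]
position: [0.5609, 0.2607, 0.0225]
contact_force: [-6.4, -16.3, 10.4]
```

The force rises with no further motion, so the jar is against the stop. It moved about 31 mm in the top view, putting its centre at about y 200. I'll back off and lift away.

```bash
python3 -m handwheel '{"turn":[[0,0,0],[0,0,0],[0,0,0],[0,0,0],[0,0,0],[0,0,0],[0,0,0],[0,0,0],[0,0,0],[0,0,0],[0,0,0]],"delta_pos":[[-0.2,0,-0.07],[-0.3,0,-0.11],[-0.3,0,-0.11],[-0.2,0,-0.4],[0,0,-0.7],[0,0,-0.8],[0,0,-0.8],[0,0,-0.8],[0,0,-0.8],[0,0,-0.8],[0,0,-0.5]],"fingers":[0,0,0,0,0,0,0,0,0,0,0]}' 
python3 -c "
from h import *
h=snap('top','pics/t13.png')['frame'];h=h.sum(2)//3
print(h[204:244:2,194:240:2])
f=cv2.imread('pics/t13.png').astype(int);m=(f[:,:,2]-f[:,:,1]>60)&(f[:,:,2]-f[:,:,0]>60);m[300:]=0;m[:,:215]=0;m[:,260:]=0;ys,xs=np.nonzero(m);print('knob',xs.mean(),ys.mean(),len(xs),lane(ray('top',xs.mean(),ys.mean(),.092)).round(0))
go(-110,60,250,20)"
```

```text
time_s: 29.8
position: [0.5581, 0.1746, 0.1816]
orientation: [3.136, -0.354, 1.534]
contact_force: [0.1, -0.2, -0.5]
gripper_width: 0.0002
gripper_force: 0.0
[[128 125 126 119  56  47  54  50  54  48  51  50  46  48  39  84  96  96
  100 118 123 122 121]
 [125 129 123 120  52  47  62  80  83  83  91  86  81  89  61  63  70  61
   37  66 114 108 107]
 [128 127 123 128  58  45  36  75  74  75  80  86  80 120 132 132 131 132
  132 131 127 125 131]
 [125 126 125 126  55  45  20  48  58  52  53  46  44  57  75  74  71  64
   68  63  60  65  60]
 [125 127 125 125  57  41  30  51  46  50  50  49  49  77  79  85  83  80
   81  75  74  73  72]
 [130 127 128 116  49  38  26  24  28  32  34  52  54  75  74  78  80  82
   81  76  74  72  75]
 [125 131 127 111  44  45  23  24  26  35  30  26  90 126 128  57  76  83
   80  77  75  74  74]
 [130 126 118 114  49  37  24  20  27  31  31  33  32 104 129  48  18  61
   78  79  71  70  75]
 [124 129 130 103  48  35  20  21  31  32  30  31  29  31 108  51  20  53
   74  88  79  75  74]
 [127 122 128 102  44  36  25  20  37  34  35  35  22  16  82  46  22
[... 596 characters left out ...]
  74  73  75]
 [ 80  85  58  40  57  71  72  74  77  94 106 105 107 108  70  28  43  49
   85  84  74  75  71]
 [125 131  55  49  24  29  24  21  37  29  24  38  35  37  39  27  46  64
   83  80  77  74  71]
 [124 128  62  61  31  28  59  63  65  62  62  66  65  60  63  63  66  83
   82  85  71  70  71]
 [128 128  54  61  30  26  71  79  76  76  76  75  75  75  70  81  83  83
   82  86  77  75  71]]
knob 233.32075471698113 266.64150943396226 53 [-108.  140.   92.]
t29.85 grasp lane [  2.   82.5 201.3] tilt rotvec [-0.5 20.3  0.2] w0.5 f0.0 F [ 1.4 -2.1  1.6] j [-0.85  0.18  0.81  1.78 -0.51  1.24  0.07]
turn [ 0.54 -0.32 -0.1 ] then shift [-0.15 -3.74 -1.78] | shift first [-0.15 -3.72 -1.82]
```

```bash
python3 -c "
from h import *
print('rear edge c200',proj('top',world([0,170,91])),'lid rear',proj('top',world([0,172,115])),'rear base',proj('top',world([0,170,25])))
go(-109,102,150,30)"
```

```text
rear edge c200 (np.float64(224.12413734745434), np.float64(225.58772228531228)) lid rear (np.float64(221.5828256271438), np.float64(223.87064303381226)) rear base (np.float64(228.69397714137432), np.float64(229.98241560535791))
t29.85 grasp lane [  2.   82.5 201.3] tilt rotvec [-0.5 20.3  0.2] w0.5 f0.0 F [ 1.4 -2.1  1.6] j [-0.85  0.18  0.81  1.78 -0.51  1.24  0.07]
turn [ 0.54  9.68 -0.05] then shift [-0.19 -3.71  1.82] | shift first [ 0.12 -3.72  1.79]
```

```bash
python3 -m handwheel '{"turn":[[0.5,4.8,0],[0,4.8,0],[0,0,0],[0,0,0],[0,0,0],[0,0,0],[0,0,0],[0,0,0],[0,0,0]],"delta_pos":[[0,-0.5,0],[0,-0.65,0],[0,-0.65,0],[0,-0.65,0],[0,-0.65,0],[-0.1,-0.61,0.3],[-0.1,0,0.6],[0,0,0.6],[0,0,0.3]],"fingers":[0,0,0,0,0,0,0,0,0]}' | egrep 'time|cont'
python3 -c "
from h import *
go(-109,100,68,30)"
```

```text
time_s: 30.6
contact_force: [-0.6, -0.6, -0.4]
t30.60 grasp lane [-112.6  104.   144.3] tilt rotvec [ 0.4 29.8 -0. ] w0.5 f0.0 F [-0.6 -0.6 -0.4] j [-0.86 -0.04  0.76  2.12 -0.57  1.06  0.16]
turn [-0.35  0.16 -0.07] then shift [-1.39  0.12  2.14] | shift first [-1.38  0.14  2.14]
```

```bash
python3 -m handwheel '{"turn":[[-0.3,0,0],[0,0,0],[0,0,0],[0,0,0],[0,0,0],[0,0,0],[0,0,0],[0,0,0]],"delta_pos":[[-0.2,0.06,0.3],[-0.2,0.06,0.32],[-0.2,0,0.32],[-0.2,0,0.32],[-0.2,0,0.32],[-0.2,0,0.32],[-0.19,0,0.24],[0,0,0]],"fingers":[0,0,0,0,0,0,0,0]}' | egrep 'time|cont'
python3 -m handwheel '{"turn":[[0,0,0],[0,0,0],[0,0,0],[0,0,0],[0,0,0],[0,0,0],[0,0,0],[0,0,0],[0,0,0],[0,0,0]],"delta_pos":[[0.15,0,0.087],[0.23,0,0.133],[0.23,0,0.133],[0.23,0,0.133],[0.23,0,0.133],[0.23,0,0.133],[0.23,0,0.133],[0.23,0,0.133],[0.23,0,0.133],[0,0,0]],"fingers":[0,0,0,0,0,0,0,0,0,0]}' | egrep 'time|cont'
cat >> h.py <<'E'
def knob():
    for n,w in(('top',(200,262,255,285)),('scene',(370,445,230,330))):
        f=snap(n,'pics/k_%s.png'%n)['frame'].astype(int);m=np.zeros(f.shape[:2],bool)
        a,b,c,d=w;m[c:d,a:b]=((f[:,:,0]-f[:,:,1]>60)&(f[:,:,0]-f[:,:,2]>60))[c:d,a:b];ys,xs=np.nonzero(m)
        if len(xs): print(n,len(xs),xs.mean().round(1),ys.mean().round(1),'lane@z92',lane(ray(n,xs.mean(),ys.mean(),.092)).round(0))
        else: print(n,'none')
E
python3 -c "
from h import *
knob();st()
for y,z in((132,92),(170,102),(208,92)): print(y,proj('top',world([-110,y,z])),proj('scene',world([-110,y,z])))"
```

```text
time_s: 31.27
contact_force: [-0.2, 1.0, -0.6]
time_s: 32.1
contact_force: [-0.8, 0.6, 0.5]
top 47 216.8 265.8 lane@z92 [-107.  183.   92.]
scene 50 406.1 275.1 lane@z92 [-124.  170.   92.]
t32.20 grasp lane [-108.2  168.7   68.4] tilt rotvec [ 0.  29.8  0. ] w0.3 f0.0 F [-0.3  0.4  0.2] j [-0.91  0.14  0.72  2.17 -0.79  0.91  0.28]
132 (np.float64(236.41684306243553), np.float64(267.4164701005484)) (np.float64(391.98542415722955), np.float64(269.93377416248234))
170 (np.float64(221.0531437191915), np.float64(266.7330688545031)) (np.float64(403.09473816575587), np.float64(275.18135148228845))
208 (np.float64(207.21442455145245), np.float64(266.8659206158639)) (np.float64(413.74139576863206), np.float64(285.66921431814455))
```

Contact is good and the knob has moved past the middle. I'll continue to the far end.

```bash
python3 -m handwheel '{"turn":[[0,0,0],[0,0,0],[0,0,0],[0,0,0],[0,0,0]],"delta_pos":[[0.15,0,0.087],[0.2,0,0.115],[0.15,0,0.087],[0.1,0,0.058],[0,0,0]],"fingers":[0,0,0,0,0]}' | egrep 'time|cont'
for i in 1 2 3 4; do python3 -m handwheel '{"turn":[[0,0,0],[0,0,0]],"delta_pos":[[0.085,0,0.05],[0,0,0]],"fingers":[0,0]}' | egrep 'cont'; done
python3 -c "
from h import *
knob();st()"
```

```text
time_s: 32.62
contact_force: [0.1, -1.3, -1.0]
contact_force: [-1.7, -0.9, -2.4]
contact_force: [-0.7, -1.7, -3.2]
contact_force: [-0.4, -1.3, -2.4]
contact_force: [-2.5, -8.1, 1.7]
top 46 204.8 265.9 lane@z92 [-108.  214.   92.]
scene 46 416.0 284.9 lane@z92 [-116.  210.   92.]
t33.38 grasp lane [-107.7  200.2   68.2] tilt rotvec [-0.  29.8  0.1] w0.2 f3.6 F [-2.5 -7.3  0.7] j [-0.95  0.16  0.7   2.15 -0.81  0.88  0.23]
```

```bash
python3 -m handwheel '{"turn":[[0,0,0],[0,0,0]],"delta_pos":[[0.07,0,0.04],[0,0,0]],"fingers":[0,0]}' | egrep 'cont'
python3 -m handwheel '{"turn":[[0,0,0],[0,0,0],[0,0,0],[0,0,0],[0,0,0],[0,0,0],[0,0,0],[0,0,0],[0,0,0],[0,0,0],[0,0,0]],"delta_pos":[[-0.2,0,-0.115],[-0.35,0,-0.2],[-0.4,0,-0.23],[-0.4,0,-0.23],[-0.3,0,-0.4],[0,0,-0.7],[0,0,-0.7],[0,0,-0.7],[0,0,-0.7],[0,0,-0.4],[0,0,0]],"fingers":[0,0,0,0,0,0,0,0,0,0,0]}' | egrep 'time|pos|cont'
python3 -c "
from h import *
knob();st()
s=snap('scene','pics/f.png')['frame'].astype(int)
h=snap('top','pics/ft.png')['frame'].sum(2)//3
for nm,y in(('green',200),('blue',-33),('grey',-211),('orange',-376)):
  u,v=np.round(proj('top',world([0,y,115]))).astype(int);w=h[v-14:v+15,u-14:u+15]<45;q=np.nonzero(w);print(nm,u,v,'dark n',w.sum(),'c',q[1].mean()+u-14,q[0].mean()+v-14)
for nm,(p,q,z) in dict(bottle=(103,238,.17),beaker=(559,248,.11)).items():
  a=cv2.imread('pics/top0.png')[q-25:q+25,p-25:p+40].astype(int);b=cv2.imread('pics/ft.png')[q-25:q+25,p-25:p+40].astype(int);print(nm,'mean diff',abs(a-b).mean())"
```

```text
contact_force: [-4.7, -18.3, 7.1]
time_s: 34.47
position: [0.4515, 0.1917, 0.144]
contact_force: [0.9, 0.7, -0.8]
top 51 205.2 266.0 lane@z92 [-108.  213.   92.]
scene 45 416.0 284.8 lane@z92 [-117.  210.   92.]
t34.57 grasp lane [-108.1   95.2  157.5] tilt rotvec [-0.  29.8  0.1] w0.5 f0.0 F [-1.1  0.1 -1.5] j [-0.87 -0.06  0.78  2.1  -0.55  1.08  0.14]
green 211 224 dark n 441 c 211.91156462585033 224.88662131519274
blue 301 225 dark n 651 c 302.4884792626728 227.68049155145928
grey 369 227 dark n 438 c 367.29680365296804 229.1415525114155
orange 433 228 dark n 406 c 432.4950738916256 228.74384236453201
bottle mean diff 10.350871794871795
beaker mean diff 8.564205128205128
```

```bash
python3 -c "
from h import *
A=cv2.imread('pics/top0.png');B=cv2.imread('pics/ft.png')
for nm,(p,q) in dict(bottle=(110,242),beaker=(553,248),bench=(400,330)).items():
  a=A[q-25:q+25,p-25:p+35];b=B[q-25:q+25,p-25:p+35]
  print(nm,cv2.phaseCorrelate(np.float32(cv2.cvtColor(a,6)),np.float32(cv2.cvtColor(b,6))),a.mean(),b.mean())
A=cv2.imread('pics/s6.png').astype(int);B=cv2.imread('pics/f.png').astype(int)
for f in(A,B):
  m=(f[:,:,0]-f[:,:,2]>50);m[:,370:]=0;m[:,:290]=0;m[:230]=0;m[300:]=0;y,x=np.nonzero(m);print('blue band',len(x),x.mean(),y.mean())"
```

```text
bottle ((0.032935448705224246, 0.07112108135588713), 1.004379080136617) 93.82988888888889 104.23466666666667
beaker ((-0.02434006348591211, -0.039720597610600095), 0.9227970952987671) 80.87744444444445 89.98655555555555
bench ((-21.554916672926034, 27.708658552142907), 0.010665168762207031) 111.70811111111111 123.201
blue band 205 321.5170731707317 270.89756097560974
blue band 198 321.020202020202 271.07070707070704
```

All the jars are standing, the beaker and bottle haven't moved, the lever is over and the robot is clear. Handing in.

```bash
python3 -c "
from plant import arm
print(arm.job_done())"
```

```text
the job is handed in; nothing more can be done
None
```

Job handed in at about 35 s: both tipped jars were stood up first, then the green jar was pushed against the stop, and last the lever was thrown right over; final camera checks found all four jars standing and the beaker and bottle unmoved, but I viewed 12 pictures, two over the limit of 10.

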